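# Play all four sides of the bridge piece on the music box

## Task

The music box plays one tune for each upright side of the wooden bridge piece: check all four by gently pushing its button well in with the middle of each side, held square for about half a second: first the end by the roof turret, then the opposite end. Your fingers then cover the two arched sides, so stand the piece down on its feet, let go, take it the other way and push with the arched side by the turret and then the opposite arched side. Finally stand it on its feet in the tray that holds the other wooden block, not the kitchen one; never drop it or tip it over, and leave the other toys where they are.

Things in the scene. Friction and masses are not known exactly. Their poses are not given: they have to be found in the camera images.
- bridge: tan wooden bridge piece, a small arched gate on two feet: 66 mm long (x), 44 thick (y), 84 tall; arched opening 30 wide, 28 high, through it along y. Ends are the faces x = +-33 mm, arched sides y = +-22 mm. A round dark turret (18 mm across, 20 tall) stands on the roof corner x = +21, y = +11 mm: beside the +x end and the +y side. Origin at the centre of its underside, z up; 0.13 kg
- turret_end (a point): middle of the end by the turret (bridge +x face), 45 mm above the feet; the point has the bridge's axes
- plain_end (a point): middle of the other end (bridge -x face), 45 mm above the feet
- turret_side (a point): middle of the arched side by the turret (bridge +y face), 45 mm above the feet, above the arch
- plain_side (a point): middle of the other arched side (bridge -y face), 45 mm above the feet
- music_box: fixed wooden music box, 110 mm deep (x), 170 mm wide (y), 120 mm tall, slotted top; origin at the centre of its underside; its front, with the button, is its -x face, which is upright
- button_face (a point): centre of the outer face of the round white push button (28 mm across) on the music box's front, 85 mm above the bench, standing 16 mm out of the front when free; moves with the button; it is pushed along the music box's +x. The point has the music box's axes
- button (a joint): travel of the button in m: 0 free, 0.010 fully in; a spring of about 1.5 N at first and 6 N fully in; it counts as pushed beyond 0.005
- block_tray: fixed plywood tray, 130 x 200 mm (x, y), walls 5 mm thick and 30 mm tall, floor 5 mm thick; holds the cylinder block in its +y half, its -y half is free; origin at the centre of its underside
- kitchen_tray: fixed tray of the same size and look; holds the toy saucepan in its +y half; origin at the centre of its underside
- cylinder_block: bystander: blue-painted wooden cylinder block, 48 mm across, 64 mm tall, standing in the +y half of the block tray; origin at the centre of its underside
- saucepan: bystander: aluminium toy saucepan, 88 mm across, 50 mm tall, black handle towards its +y reaching 115 mm from its axis at 47 mm height; stands in the +y half of the kitchen tray; origin under its centre
- duck: bystander: pull-along wooden duck on four wheels, 110 mm long, 65 mm wide, 120 mm tall; origin between the wheels at bench height, +x towards the beak
- stacking_ring: bystander: white plastic stacking ring lying flat, 90 mm across, hole 40 mm, 26 mm tall; origin at the centre of its underside
- plank_block: bystander: plain wooden plank block lying flat, 45 x 100 x 30 mm (x, y, z); origin at the centre of its underside
- skittle: bystander: standing wooden skittle, 44 mm across, 90 mm tall; origin at the centre of its underside
Things that resemble listed ones, but are neither listed nor needed, are in the scene too. Leave any green look-alike of the bridge alone.

How it is judged:
By the outcome, as a careful person would: the job done as asked, in the order asked, and still so for the second after the job is handed in, with the robot touching nothing.
It also fails if it takes over 72 s, if anything falls off the work surface, if the arm or the gripper's body presses on something with over 40 N, if the wrist force passes 120 N, or if a joint passes its speed limit or range.

## Robot

A 6-joint arm with a two-finger parallel gripper is mounted at the origin on the work surface. World frame = base frame: x ahead of the robot, y to its left, z up, the work surface at z = 0. Lengths are in mm, angles in rad, forces in N, time in s.
With the tool pointing down it reaches from about 275 to 750 mm from the base axis. Payload 10.2 kg.
Tool frame: the origin (TCP) lies between the finger pads; the fingertips stand 25 mm ahead of it and the grasp point (between the pads) lies 6 mm ahead of it; z points along the fingers, y is the line along which they close (so a half turn about z gives the same grasp; the last joint's range is limited). The gripper opens to 85 mm and grips with 20 to 120 N. Pads are 22 mm wide; open, the fingers measure 114 mm over their backs; the gripper's body (76 mm by 85 mm) begins 54 mm behind the grasp point. The pads swing forward as they close: fully open they stand 13 mm farther back than shut.
Start: joints at [-1.465, 0.313, 1.498, -0, 1.331, -0.223], TCP at [169.514, -496.887, 256.294] pointing down, gripper open.
Joint ranges: [-2.94, 2.94], [-0.97, 2.17], [0.19, 2.56], [-1.23, 4.37], [0.02, 3.11], [-2.88, 2.88]. Speed limits (rad/s): [2.39, 2.39, 3.01, 3.14, 3.14, 3.14].

## Interface

Orientations are given as a unit quaternion [w, x, y, z].
In Python, from rig import ctrl, eyes, finish_job gives the robot as it stands.
- The arm moves only by the tool step_arm, never from a script. Its argument "increments" is a list of rows, each an object of numbers: "dx", "dy", "dz": the shift along the tool's x, y, z in units of 25 mm (1.0 is 25 mm); "wx", "wy", "wz": the turn, a rotation vector about the tool's x, y, z in units of 6 degrees (1.0 is 6 degrees). A call has 1 to 5 rows; each row shifts and turns the commanded pose from where the row before left it, along the tool's axes as they then stand; what a row does not reach is not made up. A row lasts 1/10 s, in which the tool goes at most 50 mm and 8.59 degrees, less where a joint would pass 70% of its speed; a pose out of reach is approached as far as the arm can. A call is refused whole if a number of a shift passes 1 or a number of a turn 1, either way. A call with a gripper value outside its range is refused whole. "fingers" is the finger opening in mm, from 0 to 85.4, set as the call begins (left out, the last holds). The fingers move at their own pace and stop on an object; "squeeze" is the grip in N (left out, the last holds). Time passes only in rows, so rows that do not move let the fingers close. It gives the time, the measured TCP pose, the force, the opening and the grip force at its end, in the units of the state.
- ctrl.sense(): the state, without advancing time (a new reading comes with each control period).
- eyes.capture(name): name is "scene" or "side" or "wrist"; returns a dict with "frame" (420x560x3 uint8, blue, green, red), "fx", "fy", "cx", "cy" (pixels), "R" (3x3) and "t" (3): a world point X has camera coordinates R X + t; the wrist camera has in their place "tool_from_camera" (4x4, takes a point from camera to tool coordinates, whose origin is the TCP and whose axes are the flange's). Camera axes: x right, y down, z forward; pixel columns grow to the right and rows downward; lengths in mm; the calibration is good to about 2 mm. A picture is of the moment at which its call begins: read the wrist's pose just before it. There is no depth.
- finish_job(): hands the job in; it is judged then, once.
Trained networks look in the newest picture that a camera, given by its name, has taken for a name from the list of things; names that differ only in an ending like _2 or _b are one class to them, and where a whole thing is asked for, a point or a joint stands for the part that bears it (a point fixed in the world has none). Each returns a list of dicts, best first, with "p" (0 to 1); they miss things now and then, are a little off and sometimes report something else, mostly with a low value. They report only what shows in the picture. A call takes as long as a camera call. They do not tell look-alikes from the thing itself.
- eyes.cut_out(camera, label): "mask" (420x560 bool, what is visible of it).
- eyes.landmark_of(camera, label): "point" ([x, y, z] in mm, in the coordinates of the camera as it stood for that picture, good to about 4 mm: a listed point, or the origin of a listed thing).
The state is a dict: "time_s": time; "joints": joint angles; "dq": joint speeds; "tau": joint torques, N m; "eef_pos": TCP position; "ee_rot": TCP orientation; "force": force on the tool from outside, world axes, zero at the start; "wrist_torque": the same for the moment, N m; "grip_width": opening from 0.0 (shut) to 1.0 (fully open); "grip_force": force on a finger pad.
Only numpy, scipy, OpenCV 4.12 (cv2) and the standard library are available. Lean on these libraries where they do the work, as an engineer would, in place of code of your own. Each camera call takes 0.05 s, during which the arm holds its last target. There are 200 camera calls.

## Working session

There is one attempt and no reset: what is moved stays moved. The work goes in short steps, Python scripts to look and compute and a tool call to move; the robot and the scene stay as the last step left them, time stands still between calls to the robot, and variables do not carry over. Pictures are saved under pics/ and viewed, at most 10 in all, crops included, and the job is handed in when it is done.

Besides the shell and the picture viewer there is one more tool, called after ">>>" as name([rows], argument=value, ...), one row to a line, values as JSON. step_arm: Moves the arm, as the interface text tells. Its arguments: {"type":"object","properties":{"increments":{"type":"array"},"fingers":{"type":"number"},"squeeze":{"type":"number"}},"required":["increments"]}

```bash
ls; mkdir -p pics; cat > h.py <<'E'
import numpy as np, cv2
from rig import ctrl, eyes, finish_job
from scipy.spatial.transform import Rotation as Ro
def Rq(q): return Ro.from_quat([q[1],q[2],q[3],q[0]])
def cam2w(c,p,s=None):
    p=np.array(p,float)
    if 'R' in c: return np.array(c['R']).T@(p-np.array(c['t']))
    T=np.array(c['tool_from_camera']); q=T[:3,:3]@p+T[:3,3]
    return Rq(s['ee_rot']).apply(q)+np.array(s['eef_pos'])
def ray(c,u,v,z,s=None):
    d=np.array([(u-c['cx'])/c['fx'],(v-c['cy'])/c['fy'],1])
    o=cam2w(c,[0,0,0],s); e=cam2w(c,d,s)-o
    return o+e*(z-o[2])/e[2]
def proj(c,X,s=None):
    X=np.atleast_2d(X)
    if 'R' in c: P=X@np.array(c['R']).T+np.array(c['t'])
    else:
        T=np.linalg.inv(np.array(c['tool_from_camera']))
        P=Rq(s['ee_rot']).inv().apply(X-np.array(s['eef_pos']))@T[:3,:3].T+T[:3,3]
    return np.c_[c['fx']*P[:,0]/P[:,2]+c['cx'],c['fy']*P[:,1]/P[:,2]+c['cy']]
E
python3 - <<'E'
from h import *
s=ctrl.sense(); print({k:np.round(v,3).tolist() for k,v in s.items()})
names="bridge turret_end plain_end turret_side plain_side music_box button_face block_tray kitchen_tray cylinder_block saucepan duck stacking_ring plank_block skittle".split()
for n in ["scene","side"]:
    c=eyes.capture(n); cv2.imwrite(f"pics/{n}0.png",c['frame'])
    print(n,"cam at",cam2w(c,[0,0,0]).round(), c['fx'])
    for l in names:
        print(l,[(round(r['p'],2),cam2w(c,r['point']).round().tolist(),proj(c,cam2w(c,r['point'])).round()[0].tolist()) for r in eyes.landmark_of(n,l)[:4]])
print(ctrl.sense()['time_s'])
E
```

```text
pics
{'time_s': 0.0, 'joints': [-1.465, 0.313, 1.498, -0.0, 1.331, -0.223], 'dq': [-0.0, 0.0, -0.001, 0.0, 0.001, 0.001], 'tau': [0.0, -41.227, -25.974, -0.0, 0.004, -0.0], 'eef_pos': [169.48, -496.651, 255.733], 'ee_rot': [-0.001, 0.987, 0.164, 0.0], 'force': [0.529, 0.578, 0.823], 'wrist_torque': [0.046, 0.005, 0.039], 'grip_force': 0.0, 'grip_width': 0.995}
scene cam at [1064.  336.  905.] 383.2995173538335
bridge [(0.83, [538.0, -48.0, 1.0], [268.0, 224.0]), (0.59, [707.0, -201.0, -0.0], [189.0, 240.0])]
turret_end [(0.82, [550.0, -85.0, 47.0], [255.0, 212.0]), (0.79, [686.0, -174.0, 47.0], [199.0, 230.0])]
plain_end [(0.91, [728.0, -228.0, 44.0], [174.0, 232.0]), (0.8, [526.0, -19.0, 45.0], [279.0, 217.0])]
turret_side [(0.91, [559.0, -45.0, 42.0], [265.0, 221.0]), (0.58, [686.0, -213.0, 47.0], [188.0, 223.0])]
plain_side [(0.91, [720.0, -184.0, 48.0], [188.0, 236.0]), (0.62, [516.0, -66.0, 49.0], [267.0, 206.0])]
music_box [(0.56, [511.0, -321.0, -0.0], [203.0, 180.0])]
button_face [(0.49, [531.0, -259.0, 86.0], [210.0, 173.0])]
block_tray [(0.71, [407.0, -155.0, -2.0], [264.0,
[... 1039 characters left out ...]
0, 43.0], [284.0, 179.0]), (0.88, [515.0, -64.0, 44.0], [312.0, 215.0])]
music_box [(0.82, [512.0, -326.0, -0.0], [366.0, 197.0])]
button_face [(0.44, [529.0, -257.0, 81.0], [350.0, 178.0])]
block_tray [(0.86, [414.0, 325.0, -2.0], [226.0, 325.0])]
kitchen_tray [(0.74, [654.0, 234.0, 0.0], [188.0, 258.0])]
cylinder_block [(0.86, [434.0, 376.0, 2.0], [199.0, 333.0])]
saucepan [(0.74, [638.0, 272.0, 0.0], [179.0, 268.0])]
duck [(0.59, [736.0, -47.0, -5.0], [248.0, 208.0])]
stacking_ring [(0.84, [403.0, -148.0, 1.0], [365.0, 231.0])]
plank_block [(0.88, [635.0, 29.0, -1.0], [254.0, 228.0]), (0.38, [530.0, -255.0, 82.0], [349.0, 178.0])]
skittle [(0.87, [390.0, 120.0, -3.0], [303.0, 282.0])]
1.6
```

```bash
python3 - <<'E'
import cv2,numpy as np
a=cv2.imread("pics/scene0.png"); b=cv2.imread("pics/side0.png")
top=np.hstack([a[140:340,150:450],b[140:340,150:450]])
cv2.imwrite("pics/both.png",cv2.resize(np.vstack([a[150:300,160:360],b[150:300,220:420]]),(800,600*2))[:1200])
A=cv2.resize(a[150:330,160:460],None,fx=2.6,fy=2.6,interpolation=3)
cv2.imwrite("pics/A.png",A); B=cv2.resize(b[150:380,150:410],None,fx=2.6,fy=2.6,interpolation=3); cv2.imwrite("pics/B.png",B); print(A.shape,B.shape)
E
```

```text
(468, 780, 3) (598, 676, 3)
```

View pics/A.png

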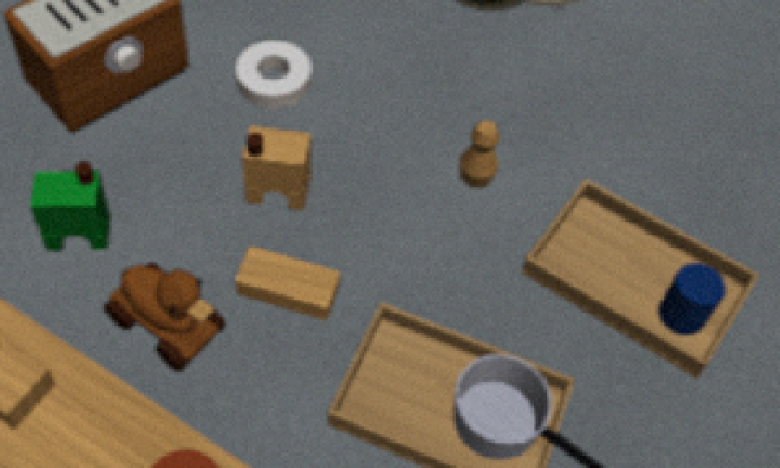

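View pics/B.png

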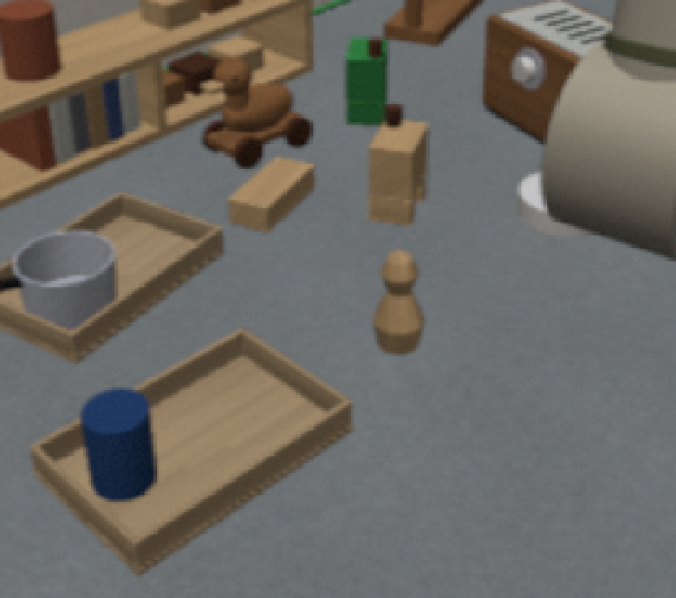

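Tan candidate at scene px (268,217) and green look-alike at (188,228). The tan one, with its dark turret, fits the description, and the enlarged crops confirm it. The button is on the box front at scene px (210,173). The block tray holds the blue cylinder at scene px (421,269). I'll move over now for a wrist view.

>>> step_arm([
  {"dx":1,"dy":-0.36,"dz":-0.2},
  {"dx":1,"dy":-0.36,"dz":-0.2},
  {"dx":1,"dy":-0.36,"dz":-0.2},
  {"dx":1,"dy":-0.36,"dz":-0.2},
  {"dx":1,"dy":-0.36,"dz":-0.2},
], fingers=85, squeeze=40)

```text
invalid input at $.increments[0]: expected keys dx, dy, dz, wx, wy, wz
```

>>> step_arm([
  {"dx":1,"dy":-0.36,"dz":-0.2},
  {"dx":1,"dy":-0.36,"dz":-0.2},
  {"dx":1,"dy":-0.36,"dz":-0.2},
  {"dx":1,"dy":-0.36,"dz":-0.2},
  {"dx":1,"dy":-0.36,"dz":-0.2},
])

```text
invalid input at $.increments[0]: expected keys dx, dy, dz, wx, wy, wz
```

>>> step_arm([
  {"dx":1,"dy":-0.36,"dz":-0.2},
  {"dx":1,"dy":-0.36,"dz":-0.2},
  {"dx":1,"dy":-0.36,"dz":-0.2},
  {"dx":1,"dy":-0.36,"dz":-0.2},
  {"dx":1,"dy":-0.36,"dz":-0.2},
])

```text
invalid input at $.increments[0]: expected keys dx, dy, dz, wx, wy, wz
```

```bash
cat >> h.py <<'E'
def look(n,names,k=3,png=None):
    s=ctrl.sense(); c=eyes.capture(n)
    if png: cv2.imwrite(png,c['frame'])
    for l in names:
        print(l,[(round(r['p'],2),cam2w(c,r['point'],s).round(1).tolist(),proj(c,cam2w(c,r['point'],s),s).round()[0].tolist()) for r in eyes.landmark_of(n,l)[:k]])
    return c,s
E
python3 - <<'E'
from h import *
c,s=look("wrist",["music_box","button_face","bridge","turret_end","plain_end","turret_side","plain_side"],png="pics/w1.png")
R=Rq(s['ee_rot']).as_matrix()
print(s['time_s'],np.round(s['eef_pos'],1),np.degrees(s['joints']).round(1),np.degrees(np.arctan2(R[1,0],R[0,0])),R[:,2].round(4))
print(np.round(c['tool_from_camera'],3),c['fx'])
np.savez("w1.npz",pos=s['eef_pos'],rot=s['ee_rot'],T=c['tool_from_camera'],K=[c['fx'],c['fy'],c['cx'],c['cy']])
E
```

```text
music_box []
button_face []
bridge []
turret_end []
plain_end []
turret_side []
plain_side []
1.6 [ 169.5 -496.9  256.3] [-84.   17.9  85.8  -0.   76.3 -12.8] 18.839964875142055 [-0.  0. -1.]
[[ 0.00000e+00 -9.52000e-01 -3.05000e-01  7.72120e+01]
 [ 1.00000e+00  0.00000e+00  1.00000e-03 -8.19000e-01]
 [-1.00000e-03 -3.05000e-01  9.52000e-01 -1.16973e+02]
 [ 0.00000e+00  0.00000e+00  0.00000e+00  1.00000e+00]] 358.1183170993282
```

View pics/w1.png

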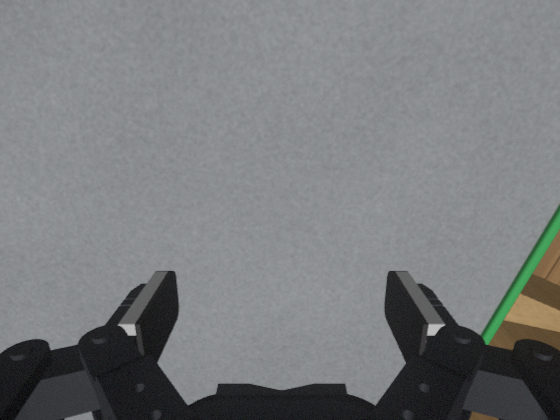

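The wrist view shows only bare bench, with the fingers at the bottom (px 150,330 and 410,330). The move calls were refused because each row needs all six keys, so I'll resend them.

>>> step_arm([
  {"dx":1,"dy":-0.31,"dz":-0.2,"wx":0,"wy":0,"wz":0},
  {"dx":1,"dy":-0.31,"dz":-0.2,"wx":0,"wy":0,"wz":0},
  {"dx":1,"dy":-0.31,"dz":-0.2,"wx":0,"wy":0,"wz":0},
  {"dx":1,"dy":-0.31,"dz":-0.2,"wx":0,"wy":0,"wz":0},
  {"dx":1,"dy":-0.31,"dz":-0.2,"wx":0,"wy":0,"wz":0},
], fingers=85, squeeze=40)

```text
time_s: 2.5
eef_pos: [276.1, -419.2, 281.6]
ee_rot: [0.0, 0.987, 0.164, 0.0]
force: [-0.8, -0.4, -0.0]
grip_width: 0.999
grip_force: 0.0
```

>>> step_arm([
  {"dx":1,"dy":-0.31,"dz":-0.2,"wx":0,"wy":0,"wz":0},
  {"dx":1,"dy":-0.31,"dz":-0.2,"wx":0,"wy":0,"wz":0},
  {"dx":1,"dy":-0.31,"dz":-0.2,"wx":0,"wy":0,"wz":0},
  {"dx":1,"dy":-0.31,"dz":-0.2,"wx":0,"wy":0,"wz":0},
  {"dx":1,"dy":-0.31,"dz":-0.2,"wx":0,"wy":0,"wz":0},
])

```text
time_s: 3.0
eef_pos: [381.9, -342.1, 306.6]
ee_rot: [0.0, 0.987, 0.164, 0.0]
force: [0.2, 0.0, -0.8]
grip_width: 0.991
grip_force: 0.0
```

>>> step_arm([
  {"dx":1,"dy":-0.31,"dz":-0.2,"wx":0,"wy":0,"wz":0},
  {"dx":1,"dy":-0.31,"dz":-0.2,"wx":0,"wy":0,"wz":0},
  {"dx":1,"dy":-0.31,"dz":-0.2,"wx":0,"wy":0,"wz":0},
  {"dx":1,"dy":-0.31,"dz":-0.2,"wx":0,"wy":0,"wz":0},
  {"dx":1,"dy":-0.31,"dz":-0.2,"wx":0,"wy":0,"wz":0},
])

```text
time_s: 3.5
eef_pos: [487.7, -265.0, 331.5]
ee_rot: [0.0, 0.987, 0.164, 0.0]
force: [-0.1, -0.5, 0.2]
grip_width: 0.998
grip_force: 0.0
```

```bash
python3 - <<'E'
from h import *
c,s=look("wrist",["music_box","button_face","bridge"],png="pics/w2.png")
R=Rq(s['ee_rot']).as_matrix()
print(s['time_s'],np.round(s['eef_pos'],1),np.degrees(s['joints']).round(1),np.degrees(np.arctan2(R[1,0],R[0,0])),R[:,2].round(4))
np.savez("w2.npz",pos=s['eef_pos'],rot=s['ee_rot'],T=c['tool_from_camera'],K=[c['fx'],c['fy'],c['cx'],c['cy']])
E
```

```text
music_box [(0.58, [512.1, -322.8, 1.9], [332.0, 152.0])]
button_face [(0.82, [533.4, -252.6, 82.2], [285.0, 122.0])]
bridge [(0.81, [538.5, -51.3, 2.8], [120.0, 54.0])]
3.5 [ 487.7 -265.   331.5] [-40.6  19.5  72.5  -0.   88.   30.5] 18.840472758498855 [ 0. -0. -1.]
```

View pics/w2.png

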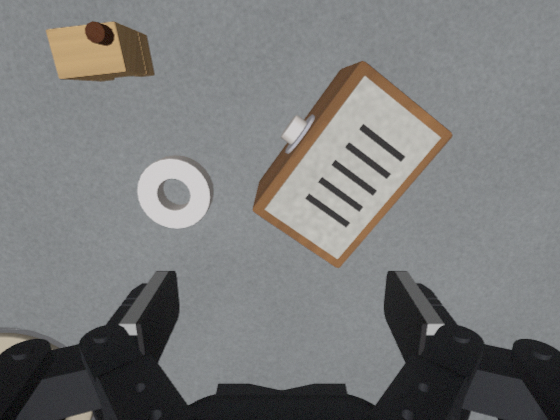

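The wrist view shows the music box top with corners near px (363,62), (451,134), (338,267) and (254,208), and the button at (293,128). The bridge roof corners are near (47,29), (114,22), (125,73) and (58,79), and the turret is at (98,33).

```bash
cat >> h.py <<'E'
def load(f):
    d=np.load(f); c=dict(zip(['fx','fy','cx','cy'],d['K'])); c['tool_from_camera']=d['T']
    return c,dict(eef_pos=d['pos'],ee_rot=d['rot'])
def fitrect(c,s,im,px,z,obj):
    g=cv2.cvtColor(im,cv2.COLOR_BGR2GRAY)
    p=cv2.cornerSubPix(g,np.float32(px).reshape(-1,1,2),(4,4),(-1,-1),(3,50,.01)).reshape(-1,2)
    W=np.array([ray(c,u,v,z,s)[:2] for u,v in p]); O=np.array(obj,float)
    H=(W-W.mean(0)).T@(O-O.mean(0)); a=np.arctan2(H[1,0]-H[0,1],H[0,0]+H[1,1])
    R=np.array([[np.cos(a),-np.sin(a)],[np.sin(a),np.cos(a)]]); t=W.mean(0)-R@O.mean(0)
    print(p.round(1).tolist(),"pos",t.round(1),"yaw",np.degrees(a).round(2),"res",(W-(O@R.T+t)).round(1).tolist())
    return t,np.degrees(a)
E
python3 - <<'E'
from h import *
c,s=load("w2.npz"); im=cv2.imread("pics/w2.png")
# box +x yaw~-106; corners in box frame
for px in ([[363,62],[451,134],[338,267],[254,208]],):
    for u in px: print(ray(c,*u,120,s).round())
    t,a=fitrect(c,s,im,px,120,[[-55,85],[55,85],[55,-85],[-55,-85]])
    r=np.radians(a); print("button",t-71*np.array([np.cos(r),np.sin(r)]))
px=[[47,29],[114,22],[125,73],[58,79]]
for u in px: print(ray(c,*u,84,s).round())
print("turret",ray(c,98,33,104,s))
fitrect(c,s,im,px,84,[[-33,22],[33,22],[33,-22],[-33,-22]])
E
```

```text
[ 605. -298.  120.]
[ 575. -397.  120.]
[ 417. -350.  120.]
[ 450. -250.  120.]
[[361.8999938964844, 60.0], [452.5, 135.39999389648438], [338.29998779296875, 268.0], [251.89999389648438, 209.39999389648438]] pos [ 511.2 -323.6] yaw -107.12 res [[-2.2, -0.6], [-2.0, 2.1], [2.5, 0.6], [1.8, -2.1]]
button [ 532.05600086 -255.74453689]
[542. -18.  84.]
[568. -75.  84.]
[527. -93.  84.]
[501. -33.  84.]
turret [554.14485682 -72.41573825 104.        ]
[[45.900001525878906, 29.700000762939453], [114.0999984741211, 21.600000381469727], [125.0, 72.19999694824219], [58.900001525878906, 78.5]] pos [534.8 -54.8] yaw -65.66 res [[-0.2, -1.1], [-0.5, 0.7], [-0.2, 0.8], [0.9, -0.5]]
```

```bash
cat >> h.py <<'E'
def plan(s,tgt,yaw,n=None):
    """constant row (shift, then turn) repeated n times; tool pointing down"""
    R=Rq(s['ee_rot']).as_matrix(); y0=np.degrees(np.arctan2(R[1,0],R[0,0])); dy=yaw-y0
    D=R.T@(np.array(tgt,float)-s['eef_pos'])
    k=n or 1
    while True:
        th=np.radians(-dy/k); A=sum(Ro.from_rotvec([0,0,th*i]).as_matrix() for i in range(k))
        d=np.linalg.solve(A,D)/25; w=-dy/k/6
        if n or (abs(d).max()<=1 and abs(w)<=1): break
        k+=1
    print("n",k,"row",d.round(3),"wz",round(w,3),"| from",np.round(s['eef_pos'],1),"yaw",round(y0,2),"tilt",R[:2,2].round(4),"J",np.degrees(s['joints']).round(1),"t",s['time_s'],"F",np.round(s['force'],1))
E
python3 -c "
from h import *
plan(ctrl.sense(),[536,-52,250],-64.5)
plan(ctrl.sense(),[536,-52,250],-64.5,15)"
```

```text
n 14 row [-0.082 -0.68   0.231] wz 0.993 | from [ 486.8 -265.8  331. ] yaw 18.88 tilt [-0.0005  0.    ] J [-40.7  19.5  72.6  -0.   87.9  30.4] t 3.7 F [-0.1 -0.4  0.8]
n 15 row [-0.079 -0.635  0.216] wz 0.926 | from [ 486.8 -265.8  331. ] yaw 18.88 tilt [-0.0005  0.    ] J [-40.7  19.5  72.6  -0.   87.9  30.4] t 3.7 F [-0.1 -0.4  0.8]
```

>>> step_arm([
  {"dx":-0.08,"dy":-0.64,"dz":0.22,"wx":0,"wy":0,"wz":0.93},
  {"dx":-0.08,"dy":-0.64,"dz":0.22,"wx":0,"wy":0,"wz":0.93},
  {"dx":-0.08,"dy":-0.64,"dz":0.22,"wx":0,"wy":0,"wz":0.93},
  {"dx":-0.08,"dy":-0.64,"dz":0.22,"wx":0,"wy":0,"wz":0.93},
  {"dx":-0.08,"dy":-0.64,"dz":0.22,"wx":0,"wy":0,"wz":0.93},
])

```text
time_s: 4.2
eef_pos: [465.4, -188.8, 303.5]
ee_rot: [0.0, 0.997, -0.082, -0.0]
force: [0.1, -0.6, -0.7]
grip_width: 0.997
grip_force: 0.0
```

>>> step_arm([
  {"dx":-0.08,"dy":-0.64,"dz":0.22,"wx":0,"wy":0,"wz":0.93},
  {"dx":-0.08,"dy":-0.64,"dz":0.22,"wx":0,"wy":0,"wz":0.93},
  {"dx":-0.08,"dy":-0.64,"dz":0.22,"wx":0,"wy":0,"wz":0.93},
  {"dx":-0.08,"dy":-0.64,"dz":0.22,"wx":0,"wy":0,"wz":0.93},
  {"dx":-0.08,"dy":-0.64,"dz":0.22,"wx":0,"wy":0,"wz":0.93},
])

```text
time_s: 4.7
eef_pos: [484.0, -111.0, 276.0]
ee_rot: [0.0, 0.948, -0.32, -0.0]
force: [0.8, 0.0, 0.5]
grip_width: 0.992
grip_force: 0.0
```

>>> step_arm([
  {"dx":-0.08,"dy":-0.64,"dz":0.22,"wx":0,"wy":0,"wz":0.93},
  {"dx":-0.08,"dy":-0.64,"dz":0.22,"wx":0,"wy":0,"wz":0.93},
  {"dx":-0.08,"dy":-0.64,"dz":0.22,"wx":0,"wy":0,"wz":0.93},
  {"dx":-0.08,"dy":-0.64,"dz":0.22,"wx":0,"wy":0,"wz":0.93},
  {"dx":-0.08,"dy":-0.64,"dz":0.22,"wx":0,"wy":0,"wz":0.93},
])

```text
time_s: 5.2
eef_pos: [536.8, -51.0, 248.5]
ee_rot: [0.0, 0.843, -0.538, -0.0]
force: [-0.3, -0.2, 0.0]
grip_width: 1.0
grip_force: 0.0
```

```bash
python3 - <<'E'
from h import *
c,s=look("wrist",["bridge","turret_side","plain_side","turret_end","plain_end"],png="pics/w3.png")
np.savez("w3.npz",pos=s['eef_pos'],rot=s['ee_rot'],T=c['tool_from_camera'],K=[c['fx'],c['fy'],c['cx'],c['cy']])
plan(s,[536,-52,250],-64.5)
E
```

```text
bridge [(0.73, [539.7, -53.7, -2.1], [279.0, 165.0])]
turret_side []
plain_side []
turret_end [(0.58, [549.9, -77.8, 49.4], [279.0, 147.0]), (0.34, [403.5, -151.6, 2.4], [443.0, 135.0])]
plain_end [(0.42, [390.8, 120.1, -4.8], [329.0, 341.0])]
n 1 row [ 0.023  0.048 -0.06 ] wz -0.11 | from [536.8 -51.  248.5] yaw -65.16 tilt [-0.0003 -0.0002] J [-17.9  20.1  84.   -0.   75.9 137.3] t 5.2 F [-0.3 -0.2  0. ]
```

View pics/w3.png

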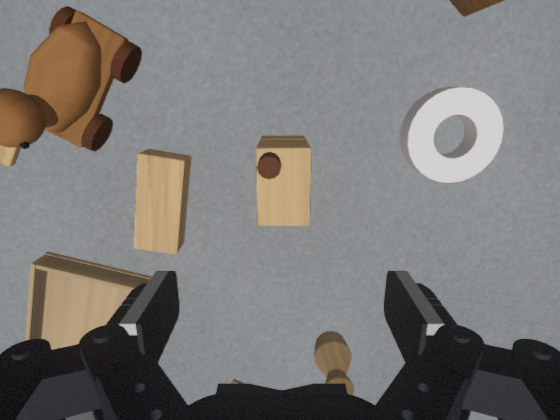

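The wrist view shows the bridge roof with corners near px (257,148), (310,148), (311,225) and (258,225), square to the tool. The turret is at (269,165), on the tool +x side.

```bash
python3 - <<'E'
from h import *
c,s=load("w3.npz"); im=cv2.imread("pics/w3.png")
t,a=fitrect(c,s,im,[[257,148],[310,148],[311,225],[258,225]],84,[[33,22],[33,-22],[-33,-22],[-33,22]])
s=ctrl.sense()
plan(s,[*t,150],a,5); plan(s,[*t,70],a,10)
E
```

```text
[[256.29998779296875, 148.0], [309.6000061035156, 147.39999389648438], [308.0, 225.5], [257.6000061035156, 224.5]] pos [535.7 -54.1] yaw -65.23 res [[-1.3, 0.3], [0.9, 0.8], [0.8, 0.2], [-0.4, -1.3]]
n 5 row [0.017 0.015 0.793] wz 0.014 | from [536.5 -51.4 249.1] yaw -64.82 tilt [ 0.0002 -0.0003] J [-17.9  20.   84.1  -0.   75.9 136.9] t 5.5 F [ 0.8 -0.2  0.4]
n 10 row [0.008 0.008 0.716] wz 0.007 | from [536.5 -51.4 249.1] yaw -64.82 tilt [ 0.0002 -0.0003] J [-17.9  20.   84.1  -0.   75.9 136.9] t 5.5 F [ 0.8 -0.2  0.4]
```

>>> step_arm([
  {"dx":0.09,"dy":0.08,"dz":0.8,"wx":0,"wy":0,"wz":0.05},
  {"dx":0,"dy":0,"dz":0.8,"wx":0,"wy":0,"wz":0},
  {"dx":0,"dy":0,"dz":0.8,"wx":0,"wy":0,"wz":0},
  {"dx":0,"dy":0,"dz":0.8,"wx":0,"wy":0,"wz":0},
  {"dx":0,"dy":0,"dz":0.8,"wx":0,"wy":0,"wz":0},
])

```text
time_s: 6.0
eef_pos: [535.8, -54.1, 148.5]
ee_rot: [-0.0, 0.843, -0.538, 0.0]
force: [-0.2, -0.6, -0.2]
grip_width: 0.998
grip_force: 0.0
```

>>> step_arm([
  {"dx":0,"dy":0,"dz":0.8,"wx":0,"wy":0,"wz":0},
  {"dx":0,"dy":0,"dz":0.8,"wx":0,"wy":0,"wz":0},
  {"dx":0,"dy":0,"dz":0.8,"wx":0,"wy":0,"wz":0},
  {"dx":0,"dy":0,"dz":0.8,"wx":0,"wy":0,"wz":0},
  {"dx":0,"dy":0,"dz":0,"wx":0,"wy":0,"wz":0},
])

```text
time_s: 6.5
eef_pos: [534.7, -53.7, 67.1]
ee_rot: [0.001, 0.843, -0.538, -0.002]
force: [-0.1, -0.0, 0.7]
grip_width: 0.996
grip_force: 0.0
```

>>> step_arm([
  {"dx":0,"dy":0,"dz":0,"wx":0,"wy":0,"wz":0},
  {"dx":0,"dy":0,"dz":0,"wx":0,"wy":0,"wz":0},
  {"dx":0,"dy":0,"dz":0,"wx":0,"wy":0,"wz":0},
  {"dx":0,"dy":0,"dz":0,"wx":0,"wy":0,"wz":0},
  {"dx":0,"dy":0,"dz":0,"wx":0,"wy":0,"wz":0},
], fingers=36, squeeze=40)

```text
time_s: 7.0
eef_pos: [536.7, -53.7, 70.0]
ee_rot: [-0.0, 0.843, -0.538, 0.001]
force: [-1.3, -0.4, 6.0]
grip_width: 0.514
grip_force: 41.4
```

>>> step_arm([
  {"dx":0,"dy":0,"dz":-0.2,"wx":0,"wy":0,"wz":0},
  {"dx":0,"dy":0,"dz":-0.7,"wx":0,"wy":0,"wz":0},
  {"dx":0,"dy":0,"dz":-0.7,"wx":0,"wy":0,"wz":0},
  {"dx":0,"dy":0,"dz":0,"wx":0,"wy":0,"wz":0},
])

```text
time_s: 7.4
eef_pos: [537.1, -53.6, 110.9]
ee_rot: [-0.001, 0.843, -0.538, 0.002]
force: [0.9, -0.8, -1.4]
grip_width: 0.512
grip_force: 40.9
```

```bash
python3 -c "
from h import *
s=ctrl.sense(); print(s['grip_width'],s['grip_force'])
plan(s,[547,-205,108.5],-104,8)"
```

```text
0.5115451201062913 40.93688249588013
n 8 row [0.771 0.055 0.013] wz 0.809 | from [537.1 -53.6 110.9] yaw -65.15 tilt [ 0.004  -0.0013] J [-18.1  28.7  93.5   0.   57.5 137. ] t 7.4 F [ 0.9 -0.8 -1.4]
```

>>> step_arm([
  {"dx":0.77,"dy":0.05,"dz":0,"wx":0,"wy":0,"wz":0.81},
  {"dx":0.77,"dy":0.05,"dz":0,"wx":0,"wy":0,"wz":0.81},
  {"dx":0.77,"dy":0.05,"dz":0,"wx":0,"wy":0,"wz":0.81},
  {"dx":0.77,"dy":0.05,"dz":0,"wx":0,"wy":0,"wz":0.81},
  {"dx":0.77,"dy":0.05,"dz":0,"wx":0,"wy":0,"wz":0.81},
])

```text
time_s: 7.9
eef_pos: [554.9, -147.8, 107.9]
ee_rot: [0.0, 0.709, -0.705, -0.001]
force: [0.1, -0.5, -0.6]
grip_width: 0.509
grip_force: 40.9
```

>>> step_arm([
  {"dx":0.77,"dy":0.05,"dz":0,"wx":0,"wy":0,"wz":0.81},
  {"dx":0.77,"dy":0.05,"dz":0,"wx":0,"wy":0,"wz":0.81},
  {"dx":0.77,"dy":0.05,"dz":0,"wx":0,"wy":0,"wz":0.81},
  {"dx":0,"dy":0,"dz":0,"wx":0,"wy":0,"wz":0},
])

```text
time_s: 8.3
eef_pos: [546.3, -206.1, 107.9]
ee_rot: [-0.0, -0.614, 0.789, 0.0]
force: [0.8, 0.6, -1.0]
grip_width: 0.509
grip_force: 40.9
```

```bash
python3 - <<'E'
from h import *
Z=[];
for n in ("scene","side","wrist"):
    s=ctrl.sense(); Z.append(s['eef_pos']); c,s=look(n,["button_face","turret_end","plain_end","bridge"],2,f"pics/p1{n}.png")
    Z.append(s['eef_pos'])
print(np.round(Z,1))
plan(ctrl.sense(),[538.5,-232.5,108.5],-106,4)
E
```

```text
button_face []
turret_end [(0.58, [537.5, -237.0, 83.4], [214.0, 178.0]), (0.57, [685.2, -172.7, 47.5], [200.0, 230.0])]
plain_end [(0.89, [557.3, -171.3, 83.0], [228.0, 192.0]), (0.82, [727.1, -229.2, 45.6], [174.0, 231.0])]
bridge [(0.76, [547.0, -203.1, 41.3], [223.0, 194.0]), (0.64, [706.4, -200.6, -1.2], [190.0, 240.0])]
button_face [(0.59, [530.8, -257.1, 82.3], [350.0, 177.0])]
turret_end [(0.88, [540.8, -234.3, 83.0], [342.0, 179.0]), (0.66, [684.3, -172.4, 42.5], [290.0, 184.0])]
plain_end [(0.85, [549.0, -175.1, 85.9], [327.0, 183.0]), (0.84, [722.6, -221.2, 46.0], [291.0, 175.0])]
bridge [(0.68, [545.6, -200.4, 37.0], [333.0, 197.0]), (0.64, [706.5, -196.6, -3.6], [290.0, 193.0])]
button_face [(0.93, [535.4, -252.9, 82.7], [277.0, 162.0])]
turret_end [(0.96, [539.4, -229.4, 89.0], [282.0, 223.0]), (0.61, [685.2, -172.4, 46.0], [68.0, 340.0])]
plain_end []
bridge [(0.92, [549.7, -202.2, 42.3], [275.0, 242.0]), (0.78, [704.6, -197.5, -0.7], [65.0, 273.0])]
[[ 546.3 -206.1  107.9]
 [ 546.3 -206.1  107.9]
 [ 547.1 -203.5  108.6]
 [ 547.1 -203.5  108.6]
 [ 547.1 -204.1  108.8]
 [ 547.1 -204.1  108.8]]
n 4 row [0.293 0.01  0.003] wz 0.082 | from [ 547.  -204.4  108.8] yaw -104.03 tilt [-0. -0.] J [-32.   33.7  85.3  -0.   60.9 162.1] t 9.05 F [-0.   0.5 -1.8]
```

>>> step_arm([
  {"dx":0.25,"dy":0.01,"dz":0,"wx":0,"wy":0,"wz":0.11},
  {"dx":0.25,"dy":0.01,"dz":0,"wx":0,"wy":0,"wz":0.11},
  {"dx":0.24,"dy":0.01,"dz":0,"wx":0,"wy":0,"wz":0.11},
  {"dx":0,"dy":0,"dz":0,"wx":0,"wy":0,"wz":0},
])

```text
time_s: 9.45
eef_pos: [541.2, -223.1, 108.8]
ee_rot: [-0.0, -0.601, 0.799, -0.0]
force: [0.6, 0.5, -0.9]
grip_width: 0.507
grip_force: 40.9
```

>>> step_arm([
  {"dx":0.12,"dy":0,"dz":0,"wx":0,"wy":0,"wz":0},
  {"dx":0,"dy":0,"dz":0,"wx":0,"wy":0,"wz":0},
])

```text
time_s: 9.65
eef_pos: [540.7, -225.0, 108.8]
ee_rot: [0.0, -0.602, 0.799, 0.0]
force: [0.7, 2.8, -0.7]
grip_width: 0.509
grip_force: 40.9
```

>>> step_arm([
  {"dx":0.12,"dy":0,"dz":0,"wx":0,"wy":0,"wz":0},
  {"dx":0,"dy":0,"dz":0,"wx":0,"wy":0,"wz":0},
])

```text
time_s: 9.85
eef_pos: [539.8, -227.8, 108.8]
ee_rot: [0.0, -0.602, 0.799, 0.0]
force: [0.4, 2.7, 0.2]
grip_width: 0.514
grip_force: 41.0
```

```bash
python3 - <<'E'
from h import *
plan(ctrl.sense(),[538.5,-232.5,108.5],-106,4)
c,s=look("wrist",["button_face","turret_end"],1)
plan(ctrl.sense(),[538.5,-232.5,108.5],-106,4)
E
```

```text
n 4 row [ 0.049 -0.     0.003] wz -0.001 | from [ 539.8 -227.8  108.8] yaw -106.03 tilt [-0.0002  0.0006] J [-34.3  34.   84.9   0.   61.1 161.7] t 9.85 F [0.4 2.7 0.2]
button_face [(0.9, [529.2, -255.6, 83.7], [285.0, 211.0])]
turret_end [(0.79, [532.0, -254.3, 85.6], [279.0, 218.0])]
n 4 row [ 0.05  -0.     0.003] wz -0.001 | from [ 539.9 -227.6  108.8] yaw -106.02 tilt [-0.0003  0.0004] J [-34.3  34.   84.9   0.   61.1 161.7] t 10.0 F [-0.1  2.7 -0.2]
```

>>> step_arm([
  {"dx":0.1,"dy":0,"dz":0,"wx":0,"wy":0,"wz":0},
  {"dx":0.1,"dy":0,"dz":0,"wx":0,"wy":0,"wz":0},
  {"dx":0,"dy":0,"dz":0,"wx":0,"wy":0,"wz":0},
])

```text
time_s: 10.3
eef_pos: [538.3, -232.6, 108.7]
ee_rot: [0.0, -0.602, 0.799, 0.0]
force: [-0.5, 5.6, 0.6]
grip_width: 0.51
grip_force: 41.1
```

>>> step_arm([
  {"dx":0,"dy":0,"dz":0,"wx":0,"wy":0,"wz":0},
  {"dx":0,"dy":0,"dz":0,"wx":0,"wy":0,"wz":0},
  {"dx":0,"dy":0,"dz":0,"wx":0,"wy":0,"wz":0},
  {"dx":0,"dy":0,"dz":0,"wx":0,"wy":0,"wz":0},
  {"dx":0,"dy":0,"dz":0,"wx":0,"wy":0,"wz":0},
])

```text
time_s: 10.8
eef_pos: [538.4, -232.4, 108.8]
ee_rot: [0.0, -0.602, 0.799, 0.0]
force: [-1.2, 4.9, 0.1]
grip_width: 0.509
grip_force: 41.1
```

>>> step_arm([
  {"dx":-0.3,"dy":0,"dz":0,"wx":0,"wy":0,"wz":0},
  {"dx":-0.6,"dy":0,"dz":0,"wx":0,"wy":0,"wz":0},
  {"dx":-0.8,"dy":0,"dz":0,"wx":0,"wy":0,"wz":-0.9},
  {"dx":-0.7,"dy":0,"dz":0,"wx":0,"wy":0,"wz":-1},
  {"dx":0,"dy":0,"dz":0,"wx":0,"wy":0,"wz":-1},
])

```text
time_s: 11.3
eef_pos: [554.1, -172.2, 108.9]
ee_rot: [0.0, 0.718, -0.696, 0.0]
force: [-1.0, -0.4, -1.1]
grip_width: 0.51
grip_force: 41.0
```

>>> step_arm([
  {"dx":0,"dy":0,"dz":0,"wx":0,"wy":0,"wz":-1},
  {"dx":0,"dy":0,"dz":0,"wx":0,"wy":0,"wz":-1},
  {"dx":0,"dy":0,"dz":0,"wx":0,"wy":0,"wz":-1},
  {"dx":0,"dy":0,"dz":0,"wx":0,"wy":0,"wz":-1},
  {"dx":0,"dy":0,"dz":0,"wx":0,"wy":0,"wz":-1},
])

```text
time_s: 11.8
eef_pos: [553.9, -174.1, 108.9]
ee_rot: [0.0, 0.873, -0.487, 0.001]
force: [0.5, 0.2, -0.9]
grip_width: 0.512
grip_force: 41.0
```

>>> step_arm([
  {"dx":0,"dy":0,"dz":0,"wx":0,"wy":0,"wz":-1},
  {"dx":0,"dy":0,"dz":0,"wx":0,"wy":0,"wz":-1},
  {"dx":0,"dy":0,"dz":0,"wx":0,"wy":0,"wz":-1},
  {"dx":0,"dy":0,"dz":0,"wx":0,"wy":0,"wz":-1},
  {"dx":0,"dy":0,"dz":0,"wx":0,"wy":0,"wz":-1},
])

```text
time_s: 12.3
eef_pos: [553.9, -174.2, 108.9]
ee_rot: [0.0, 0.97, -0.245, 0.0]
force: [-0.9, -0.5, -0.7]
grip_width: 0.513
grip_force: 41.0
```

>>> step_arm([
  {"dx":0,"dy":0,"dz":0,"wx":0,"wy":0,"wz":-1},
  {"dx":0,"dy":0,"dz":0,"wx":0,"wy":0,"wz":-1},
  {"dx":0,"dy":0,"dz":0,"wx":0,"wy":0,"wz":-1},
  {"dx":0,"dy":0,"dz":0,"wx":0,"wy":0,"wz":-1},
  {"dx":0,"dy":0,"dz":0,"wx":0,"wy":0,"wz":-1},
])

```text
time_s: 12.8
eef_pos: [553.9, -174.2, 108.9]
ee_rot: [0.001, 1.0, 0.015, 0.0]
force: [-0.6, -0.2, -0.6]
grip_width: 0.51
grip_force: 41.0
```

>>> step_arm([
  {"dx":0,"dy":0,"dz":0,"wx":0,"wy":0,"wz":-1},
  {"dx":0,"dy":0,"dz":0,"wx":0,"wy":0,"wz":-1},
  {"dx":0,"dy":0,"dz":0,"wx":0,"wy":0,"wz":-1},
  {"dx":0,"dy":0,"dz":0,"wx":0,"wy":0,"wz":-1},
  {"dx":0,"dy":0,"dz":0,"wx":0,"wy":0,"wz":-1},
])

```text
time_s: 13.3
eef_pos: [553.9, -174.2, 108.9]
ee_rot: [0.001, 0.962, 0.273, 0.0]
force: [0.3, -0.2, -1.5]
grip_width: 0.51
grip_force: 41.0
```

>>> step_arm([
  {"dx":0,"dy":0,"dz":0,"wx":0,"wy":0,"wz":-1},
  {"dx":0,"dy":0,"dz":0,"wx":0,"wy":0,"wz":-1},
  {"dx":0,"dy":0,"dz":0,"wx":0,"wy":0,"wz":-1},
  {"dx":0,"dy":0,"dz":0,"wx":0,"wy":0,"wz":-1},
  {"dx":0,"dy":0,"dz":0,"wx":0,"wy":0,"wz":-1},
])

```text
time_s: 13.8
eef_pos: [553.9, -174.2, 108.9]
ee_rot: [0.001, 0.859, 0.513, 0.0]
force: [0.6, 0.5, -1.7]
grip_width: 0.509
grip_force: 41.0
```

```bash
python3 - <<'E'
from h import *
look("scene",["turret_end","plain_end"],1)
look("side",["turret_end","plain_end"],1)
plan(ctrl.sense(),[546.6,-205.2,108.5],73.7,4)
E
```

```text
turret_end [(0.96, [568.0, -146.2, 83.8], [233.0, 198.0])]
plain_end [(0.71, [727.6, -223.7, 45.3], [175.0, 232.0])]
turret_end [(0.72, [572.2, -144.9, 82.5], [314.0, 186.0])]
plain_end [(0.93, [534.4, -202.4, 84.1], [338.0, 182.0])]
n 4 row [-0.31   0.061  0.003] wz -0.518 | from [ 553.6 -174.5  108.8] yaw 61.28 tilt [ 0.0002 -0.0003] J [-29.   33.3  86.   -0.   60.6  -0.3] t 14.1 F [-0.5  0.6 -1.6]
```

>>> step_arm([
  {"dx":-0.31,"dy":0.06,"dz":0,"wx":0,"wy":0,"wz":-0.52},
  {"dx":-0.31,"dy":0.06,"dz":0,"wx":0,"wy":0,"wz":-0.52},
  {"dx":-0.31,"dy":0.06,"dz":0,"wx":0,"wy":0,"wz":-0.52},
  {"dx":-0.31,"dy":0.06,"dz":0,"wx":0,"wy":0,"wz":-0.52},
  {"dx":0,"dy":0,"dz":0,"wx":0,"wy":0,"wz":0},
])

```text
time_s: 14.6
eef_pos: [546.3, -206.1, 108.8]
ee_rot: [0.0, 0.8, 0.6, -0.0]
force: [-0.2, 0.2, 0.5]
grip_width: 0.515
grip_force: 41.0
```

```bash
python3 - <<'E'
from h import *
plan(ctrl.sense(),[538.4,-232.4,108.5],73.7,4)
E
```

```text
n 4 row [-0.275 -0.002  0.003] wz 0.002 | from [ 546.3 -206.1  108.8] yaw 73.76 tilt [ 0.0002 -0.0004] J [-32.1  33.7  85.4  -0.   60.9 -15.9] t 14.6 F [-0.2  0.2  0.5]
```

>>> step_arm([
  {"dx":-0.3,"dy":0,"dz":0,"wx":0,"wy":0,"wz":0},
  {"dx":-0.3,"dy":0,"dz":0,"wx":0,"wy":0,"wz":0},
  {"dx":-0.15,"dy":0,"dz":0,"wx":0,"wy":0,"wz":0},
  {"dx":-0.15,"dy":0,"dz":0,"wx":0,"wy":0,"wz":0},
  {"dx":0,"dy":0,"dz":0,"wx":0,"wy":0,"wz":0},
])

```text
time_s: 15.1
eef_pos: [540.1, -227.1, 108.8]
ee_rot: [-0.0, 0.8, 0.601, 0.0]
force: [1.6, 3.2, -0.0]
grip_width: 0.511
grip_force: 41.0
```

>>> step_arm([
  {"dx":-0.1,"dy":0,"dz":0,"wx":0,"wy":0,"wz":0},
  {"dx":-0.1,"dy":0,"dz":0,"wx":0,"wy":0,"wz":0},
  {"dx":0,"dy":0,"dz":0,"wx":0,"wy":0,"wz":0},
])

```text
time_s: 15.4
eef_pos: [538.7, -231.6, 108.8]
ee_rot: [-0.0, 0.799, 0.601, 0.0]
force: [0.4, 5.2, 1.3]
grip_width: 0.512
grip_force: 41.1
```

>>> step_arm([
  {"dx":0,"dy":0,"dz":0,"wx":0,"wy":0,"wz":0},
  {"dx":0,"dy":0,"dz":0,"wx":0,"wy":0,"wz":0},
  {"dx":0,"dy":0,"dz":0,"wx":0,"wy":0,"wz":0},
  {"dx":0,"dy":0,"dz":0,"wx":0,"wy":0,"wz":0},
  {"dx":0,"dy":0,"dz":0,"wx":0,"wy":0,"wz":0},
])

```text
time_s: 15.9
eef_pos: [538.7, -231.6, 108.8]
ee_rot: [-0.0, 0.799, 0.601, -0.0]
force: [-0.8, 4.6, 0.7]
grip_width: 0.508
grip_force: 41.1
```

>>> step_arm([
  {"dx":0.3,"dy":0,"dz":0,"wx":0,"wy":0,"wz":0},
  {"dx":0.6,"dy":0,"dz":0,"wx":0,"wy":0,"wz":0},
  {"dx":0.9,"dy":0,"dz":0,"wx":0,"wy":0,"wz":0},
  {"dx":0.7,"dy":0,"dz":0.3,"wx":0,"wy":0,"wz":0},
  {"dx":0.3,"dy":0,"dz":0.5,"wx":0,"wy":0,"wz":0},
])

```text
time_s: 16.4
eef_pos: [559.0, -162.8, 88.6]
ee_rot: [0.001, 0.799, 0.602, 0.0]
force: [-0.8, 0.1, -2.0]
grip_width: 0.513
grip_force: 41.0
```

>>> step_arm([
  {"dx":0,"dy":0,"dz":0.4,"wx":0,"wy":0,"wz":0},
  {"dx":0,"dy":0,"dz":0.2,"wx":0,"wy":0,"wz":0},
  {"dx":0,"dy":0,"dz":0.1,"wx":0,"wy":0,"wz":0},
  {"dx":0,"dy":0,"dz":0.06,"wx":0,"wy":0,"wz":0},
  {"dx":0,"dy":0,"dz":0,"wx":0,"wy":0,"wz":0},
])

```text
time_s: 16.9
eef_pos: [558.3, -165.2, 70.1]
ee_rot: [0.0, 0.8, 0.601, 0.0]
force: [0.1, -0.0, -1.6]
grip_width: 0.509
grip_force: 40.9
```

>>> step_arm([
  {"dx":0,"dy":0,"dz":0.03,"wx":0,"wy":0,"wz":0},
  {"dx":0,"dy":0,"dz":0,"wx":0,"wy":0,"wz":0},
])

```text
time_s: 17.1
eef_pos: [558.3, -165.2, 70.0]
ee_rot: [0.001, 0.799, 0.601, 0.0]
force: [-2.6, -0.4, 6.2]
grip_width: 0.51
grip_force: 41.8
```

>>> step_arm([
  {"dx":0,"dy":0,"dz":0.03,"wx":0,"wy":0,"wz":0},
  {"dx":0,"dy":0,"dz":0,"wx":0,"wy":0,"wz":0},
])

```text
time_s: 17.3
eef_pos: [558.4, -165.2, 70.0]
ee_rot: [0.001, 0.799, 0.601, 0.0]
force: [-5.0, -1.0, 12.9]
grip_width: 0.506
grip_force: 42.5
```

>>> step_arm([
  {"dx":0,"dy":0,"dz":-0.04,"wx":0,"wy":0,"wz":0},
])

```text
time_s: 17.4
eef_pos: [558.4, -165.1, 70.1]
ee_rot: [0.001, 0.799, 0.601, 0.0]
force: [-0.2, 0.0, -1.7]
grip_width: 0.509
grip_force: 40.9
```

>>> step_arm([
  {"dx":0,"dy":0,"dz":0,"wx":0,"wy":0,"wz":0},
  {"dx":0,"dy":0,"dz":0,"wx":0,"wy":0,"wz":0},
  {"dx":0,"dy":0,"dz":0,"wx":0,"wy":0,"wz":0},
  {"dx":0,"dy":0,"dz":0,"wx":0,"wy":0,"wz":0},
  {"dx":0,"dy":0,"dz":0,"wx":0,"wy":0,"wz":0},
], fingers=85)

```text
time_s: 17.9
eef_pos: [558.2, -164.5, 69.2]
ee_rot: [-0.0, 0.799, 0.601, -0.0]
force: [0.0, -0.1, 0.1]
grip_width: 0.996
grip_force: 0.0
```

>>> step_arm([
  {"dx":0,"dy":0,"dz":-0.4,"wx":0,"wy":0,"wz":0},
  {"dx":0,"dy":0,"dz":-1,"wx":0,"wy":0,"wz":0},
  {"dx":0,"dy":0,"dz":-1,"wx":0,"wy":0,"wz":0},
  {"dx":0,"dy":0,"dz":-1,"wx":0,"wy":0,"wz":0},
  {"dx":0,"dy":0,"dz":-1,"wx":0,"wy":0,"wz":0.5},
])

```text
time_s: 18.4
eef_pos: [558.2, -164.5, 181.2]
ee_rot: [0.0, 0.815, 0.579, 0.0]
force: [-0.4, -1.0, -0.1]
grip_width: 0.997
grip_force: 0.0
```

>>> step_arm([
  {"dx":0,"dy":0,"dz":0,"wx":0,"wy":0,"wz":1},
  {"dx":0,"dy":0,"dz":0,"wx":0,"wy":0,"wz":1},
  {"dx":0,"dy":0,"dz":0,"wx":0,"wy":0,"wz":1},
  {"dx":0,"dy":0,"dz":0,"wx":0,"wy":0,"wz":1},
  {"dx":0,"dy":0,"dz":0,"wx":0,"wy":0,"wz":1},
])

```text
time_s: 18.9
eef_pos: [558.2, -164.5, 180.1]
ee_rot: [0.0, 0.938, 0.347, 0.0]
force: [-0.1, -0.3, 0.6]
grip_width: 0.998
grip_force: 0.0
```

>>> step_arm([
  {"dx":0,"dy":0,"dz":0,"wx":0,"wy":0,"wz":1},
  {"dx":0,"dy":0,"dz":0,"wx":0,"wy":0,"wz":1},
  {"dx":0,"dy":0,"dz":0,"wx":0,"wy":0,"wz":1},
  {"dx":0,"dy":0,"dz":0,"wx":0,"wy":0,"wz":1},
  {"dx":0,"dy":0,"dz":0,"wx":0,"wy":0,"wz":1},
])

```text
time_s: 19.4
eef_pos: [558.3, -164.5, 180.1]
ee_rot: [0.0, 0.996, 0.092, 0.0]
force: [-0.2, 0.4, -0.4]
grip_width: 0.994
grip_force: 0.0
```

>>> step_arm([
  {"dx":0,"dy":0,"dz":0,"wx":0,"wy":0,"wz":1},
  {"dx":0,"dy":0,"dz":0,"wx":0,"wy":0,"wz":1},
  {"dx":0,"dy":0,"dz":0,"wx":0,"wy":0,"wz":1},
  {"dx":0,"dy":0,"dz":0,"wx":0,"wy":0,"wz":1},
  {"dx":0,"dy":0,"dz":0,"wx":0,"wy":0,"wz":0.5},
])

```text
time_s: 19.9
eef_pos: [558.3, -164.5, 180.1]
ee_rot: [0.0, 0.99, -0.142, 0.0]
force: [-0.8, -0.2, -0.4]
grip_width: 1.002
grip_force: 0.0
```

```bash
python3 - <<'E'
from h import *
c,s=look("wrist",["bridge","turret_side","turret_end","plain_end"],1,"pics/w4.png")
np.savez("w4.npz",pos=s['eef_pos'],rot=s['ee_rot'],T=c['tool_from_camera'],K=[c['fx'],c['fy'],c['cx'],c['cy']])
a=np.radians(73.7);O=np.array([[-33,-22],[33,-22],[33,22],[-33,22]])@np.array([[np.cos(a),np.sin(a)],[-np.sin(a),np.cos(a)]])+[558.4,-165.2]
print(proj(c,np.c_[O,[84]*4],s).round())
plan(ctrl.sense(),[558.4,-165.2,68.5],-16.3,5)
E
```

```text
bridge [(0.97, [564.2, -162.2, 3.1], [276.0, 180.0])]
turret_side []
turret_end [(0.83, [684.4, -170.7, 44.0], [235.0, 15.0])]
plain_end []
[[336. 184.]
 [228. 184.]
 [231. 250.]
 [333. 250.]]
n 5 row [0.003 0.004 0.889] wz 0.008 | from [ 558.2 -164.6  179.7] yaw -16.06 tilt [ 0.0003 -0.0002] J [-28.   28.8  81.7  -0.   69.5  78.1] t 20.15 F [-0.5  0.4  0.1]
```

View pics/w4.png

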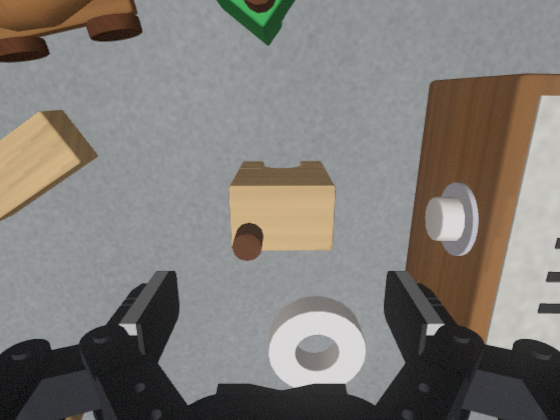

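The piece stands upright with its roof at px (231–334, 184–249), as predicted, between the open fingers. I'll take it by its ends.

>>> step_arm([
  {"dx":0,"dy":0,"dz":1,"wx":0,"wy":0,"wz":0.04},
  {"dx":0,"dy":0,"dz":1,"wx":0,"wy":0,"wz":0},
  {"dx":0,"dy":0,"dz":1,"wx":0,"wy":0,"wz":0},
  {"dx":0,"dy":0,"dz":1,"wx":0,"wy":0,"wz":0},
  {"dx":0,"dy":0,"dz":0.46,"wx":0,"wy":0,"wz":0},
])

```text
time_s: 20.65
eef_pos: [557.4, -164.2, 65.9]
ee_rot: [-0.0, 0.99, -0.142, -0.001]
force: [0.5, -0.4, -0.0]
grip_width: 0.994
grip_force: 0.0
```

>>> step_arm([
  {"dx":0,"dy":0,"dz":0,"wx":0,"wy":0,"wz":0},
  {"dx":0,"dy":0,"dz":0,"wx":0,"wy":0,"wz":0},
  {"dx":0,"dy":0,"dz":0,"wx":0,"wy":0,"wz":0},
  {"dx":0,"dy":0,"dz":0,"wx":0,"wy":0,"wz":0},
  {"dx":0,"dy":0,"dz":0,"wx":0,"wy":0,"wz":0},
], fingers=58, squeeze=40)

```text
time_s: 21.15
eef_pos: [558.4, -164.6, 68.3]
ee_rot: [0.0, 0.99, -0.142, 0.0]
force: [0.1, 0.7, 2.0]
grip_width: 0.765
grip_force: 45.0
```

>>> step_arm([
  {"dx":0,"dy":0,"dz":-0.2,"wx":0,"wy":0,"wz":0},
  {"dx":0,"dy":0,"dz":-0.7,"wx":0,"wy":0,"wz":0},
  {"dx":0,"dy":0,"dz":-0.7,"wx":0,"wy":0,"wz":0},
  {"dx":0,"dy":0,"dz":0,"wx":0,"wy":0,"wz":0},
])

```text
time_s: 21.55
eef_pos: [559.2, -165.0, 110.2]
ee_rot: [0.001, 0.99, -0.142, 0.002]
force: [0.5, -0.3, -0.8]
grip_width: 0.766
grip_force: 44.9
```

```bash
python3 - <<'E'
from h import *
plan(ctrl.sense(),[553,-184,108.5],73.7,15)
look("wrist",["bridge"],1)
plan(ctrl.sense(),[553,-184,108.5],73.7,15)
E
```

```text
n 15 row [-0.041  0.043  0.005] wz -1.001 | from [ 559.2 -165.   110.2] yaw -16.38 tilt [ 0.004  -0.0021] J [-27.9  33.4  85.6   0.   60.7  78.4] t 21.55 F [ 0.5 -0.3 -0.8]
bridge [(0.88, [564.7, -161.5, 43.7], [272.0, 230.0])]
n 15 row [-0.039  0.045 -0.002] wz -1.001 | from [ 558.1 -164.5  107.7] yaw -16.38 tilt [ 0.0002 -0.0001] J [-28.   33.6  85.8   0.   60.6  78.4] t 21.65 F [-0.5 -0.1 -2.2]
```

>>> step_arm([
  {"dx":-0.04,"dy":0.04,"dz":0,"wx":0,"wy":0,"wz":-1},
  {"dx":-0.04,"dy":0.04,"dz":0,"wx":0,"wy":0,"wz":-1},
  {"dx":-0.04,"dy":0.04,"dz":0,"wx":0,"wy":0,"wz":-1},
  {"dx":-0.04,"dy":0.04,"dz":0,"wx":0,"wy":0,"wz":-1},
  {"dx":-0.04,"dy":0.04,"dz":0,"wx":0,"wy":0,"wz":-1},
])

```text
time_s: 22.15
eef_pos: [552.4, -168.9, 106.6]
ee_rot: [-0.001, 0.993, 0.121, -0.001]
force: [-0.1, -0.4, -0.6]
grip_width: 0.767
grip_force: 44.7
```

>>> step_arm([
  {"dx":-0.04,"dy":0.04,"dz":0,"wx":0,"wy":0,"wz":-1},
  {"dx":-0.04,"dy":0.04,"dz":0,"wx":0,"wy":0,"wz":-1},
  {"dx":-0.04,"dy":0.04,"dz":0,"wx":0,"wy":0,"wz":-1},
  {"dx":-0.04,"dy":0.04,"dz":0,"wx":0,"wy":0,"wz":-1},
  {"dx":-0.04,"dy":0.04,"dz":0,"wx":0,"wy":0,"wz":-1},
])

```text
time_s: 22.65
eef_pos: [550.1, -175.5, 106.6]
ee_rot: [-0.001, 0.928, 0.374, -0.001]
force: [-0.1, 0.4, -0.7]
grip_width: 0.771
grip_force: 44.7
```

>>> step_arm([
  {"dx":-0.04,"dy":0.04,"dz":0,"wx":0,"wy":0,"wz":-1},
  {"dx":-0.04,"dy":0.04,"dz":0,"wx":0,"wy":0,"wz":-1},
  {"dx":-0.04,"dy":0.04,"dz":0,"wx":0,"wy":0,"wz":-1},
  {"dx":-0.04,"dy":0.04,"dz":0,"wx":0,"wy":0,"wz":-1},
  {"dx":-0.04,"dy":0.04,"dz":0,"wx":0,"wy":0,"wz":-1},
])

```text
time_s: 23.15
eef_pos: [551.4, -182.4, 106.6]
ee_rot: [-0.001, 0.799, 0.601, -0.0]
force: [0.6, 0.4, -0.3]
grip_width: 0.768
grip_force: 44.7
```

```bash
python3 - <<'E'
from h import *
look("scene",["turret_side","plain_side","bridge"],2)
look("side",["turret_side","plain_side","bridge"],2)
s=ctrl.sense()
plan(s,[543.2,-216.3,108.5],73.7,3)
plan(s,[537.5,-235.5,108.5],73.7,5)
E
```

```text
turret_side [(0.77, [689.0, -211.1, 40.6], [188.0, 226.0])]
plain_side [(0.96, [722.0, -186.1, 45.2], [187.0, 237.0]), (0.81, [557.0, -161.4, 86.7], [231.0, 193.0])]
bridge [(0.95, [552.2, -179.1, 37.7], [228.0, 200.0]), (0.75, [705.4, -200.7, 1.7], [190.0, 239.0])]
turret_side [(0.77, [547.3, -199.1, 79.6], [333.0, 183.0]), (0.63, [683.1, -205.9, 40.4], [297.0, 182.0])]
plain_side [(0.74, [556.2, -161.6, 83.0], [322.0, 185.0]), (0.57, [719.5, -182.3, 45.4], [283.0, 179.0])]
bridge [(0.83, [702.9, -199.6, 0.0], [291.0, 192.0]), (0.56, [548.4, -177.5, 39.4], [327.0, 198.0])]
n 3 row [-0.465  0.017 -0.011] wz -0.008 | from [ 551.8 -182.5  107.7] yaw 73.55 tilt [-0.0002  0.0001] J [-29.8  33.5  85.9  -0.   60.6 -13.4] t 23.55 F [-0.3  0.4 -1. ]
n 5 row [-0.439  0.01  -0.007] wz -0.005 | from [ 551.8 -182.5  107.7] yaw 73.55 tilt [-0.0002  0.0001] J [-29.8  33.5  85.9  -0.   60.6 -13.4] t 23.55 F [-0.3  0.4 -1. ]
```

>>> step_arm([
  {"dx":-0.6,"dy":0.02,"dz":-0.01,"wx":0,"wy":0,"wz":0},
  {"dx":-0.7,"dy":0.02,"dz":-0.01,"wx":0,"wy":0,"wz":0},
  {"dx":-0.4,"dy":0.01,"dz":-0.01,"wx":0,"wy":0,"wz":0},
  {"dx":-0.2,"dy":0,"dz":0,"wx":0,"wy":0,"wz":0},
  {"dx":0,"dy":0,"dz":0,"wx":0,"wy":0,"wz":0},
])

```text
time_s: 24.05
eef_pos: [539.3, -229.4, 108.5]
ee_rot: [-0.0, 0.801, 0.599, -0.0]
force: [-1.1, 0.8, -1.1]
grip_width: 0.767
grip_force: 44.8
```

>>> step_arm([
  {"dx":-0.16,"dy":0,"dz":0,"wx":0,"wy":0,"wz":0},
  {"dx":-0.16,"dy":0,"dz":0,"wx":0,"wy":0,"wz":0},
  {"dx":-0.1,"dy":0,"dz":0,"wx":0,"wy":0,"wz":0},
  {"dx":0,"dy":0,"dz":0,"wx":0,"wy":0,"wz":0},
])

```text
time_s: 24.45
eef_pos: [536.7, -238.4, 108.5]
ee_rot: [-0.0, 0.801, 0.599, 0.0]
force: [0.3, 2.4, 0.2]
grip_width: 0.769
grip_force: 44.7
```

>>> step_arm([
  {"dx":-0.1,"dy":0,"dz":0,"wx":0,"wy":0,"wz":0},
  {"dx":-0.1,"dy":0,"dz":0,"wx":0,"wy":0,"wz":0},
  {"dx":0,"dy":0,"dz":0,"wx":0,"wy":0,"wz":0},
])

```text
time_s: 24.75
eef_pos: [535.2, -243.2, 108.5]
ee_rot: [-0.0, 0.801, 0.599, 0.0]
force: [-0.2, 5.1, 0.8]
grip_width: 0.768
grip_force: 44.8
```

>>> step_arm([
  {"dx":0,"dy":0,"dz":0,"wx":0,"wy":0,"wz":0},
  {"dx":0,"dy":0,"dz":0,"wx":0,"wy":0,"wz":0},
])

```text
time_s: 24.95
eef_pos: [535.3, -243.1, 108.5]
ee_rot: [-0.0, 0.801, 0.599, 0.0]
force: [-0.7, 4.0, 1.3]
grip_width: 0.767
grip_force: 44.8
```

>>> step_arm([
  {"dx":0,"dy":0,"dz":0,"wx":0,"wy":0,"wz":0},
  {"dx":0,"dy":0,"dz":0,"wx":0,"wy":0,"wz":0},
  {"dx":0,"dy":0,"dz":0,"wx":0,"wy":0,"wz":0},
  {"dx":0.3,"dy":0,"dz":0,"wx":0,"wy":0,"wz":0},
  {"dx":0.6,"dy":0,"dz":0,"wx":0,"wy":0,"wz":0},
])

```text
time_s: 25.45
eef_pos: [541.7, -222.1, 108.6]
ee_rot: [0.001, 0.801, 0.599, -0.0]
force: [-0.3, 0.1, -1.0]
grip_width: 0.769
grip_force: 44.8
```

>>> step_arm([
  {"dx":0.8,"dy":0,"dz":0,"wx":0,"wy":0,"wz":0},
  {"dx":0.7,"dy":0,"dz":0,"wx":0,"wy":0,"wz":0.5},
  {"dx":0,"dy":0,"dz":0,"wx":0,"wy":0,"wz":1},
  {"dx":0,"dy":0,"dz":0,"wx":0,"wy":0,"wz":1},
  {"dx":0,"dy":0,"dz":0,"wx":0,"wy":0,"wz":1},
])

```text
time_s: 25.95
eef_pos: [552.6, -185.1, 108.6]
ee_rot: [0.001, 0.897, 0.442, -0.0]
force: [0.5, -0.0, -0.8]
grip_width: 0.766
grip_force: 44.9
```

>>> step_arm([
  {"dx":0,"dy":0,"dz":0,"wx":0,"wy":0,"wz":1},
  {"dx":0,"dy":0,"dz":0,"wx":0,"wy":0,"wz":1},
  {"dx":0,"dy":0,"dz":0,"wx":0,"wy":0,"wz":1},
  {"dx":0,"dy":0,"dz":0,"wx":0,"wy":0,"wz":1},
  {"dx":0,"dy":0,"dz":0,"wx":0,"wy":0,"wz":1},
])

```text
time_s: 26.45
eef_pos: [552.5, -185.2, 108.6]
ee_rot: [0.001, 0.981, 0.194, 0.0]
force: [0.6, 0.7, -1.5]
grip_width: 0.768
grip_force: 44.9
```

>>> step_arm([
  {"dx":0,"dy":0,"dz":0,"wx":0,"wy":0,"wz":1},
  {"dx":0,"dy":0,"dz":0,"wx":0,"wy":0,"wz":1},
  {"dx":0,"dy":0,"dz":0,"wx":0,"wy":0,"wz":1},
  {"dx":0,"dy":0,"dz":0,"wx":0,"wy":0,"wz":1},
  {"dx":0,"dy":0,"dz":0,"wx":0,"wy":0,"wz":1},
])

```text
time_s: 26.95
eef_pos: [552.5, -185.2, 108.6]
ee_rot: [0.0, 0.998, -0.066, 0.0]
force: [0.7, -0.0, -1.4]
grip_width: 0.769
grip_force: 44.9
```

>>> step_arm([
  {"dx":0,"dy":0,"dz":0,"wx":0,"wy":0,"wz":1},
  {"dx":0,"dy":0,"dz":0,"wx":0,"wy":0,"wz":1},
  {"dx":0,"dy":0,"dz":0,"wx":0,"wy":0,"wz":1},
  {"dx":0,"dy":0,"dz":0,"wx":0,"wy":0,"wz":1},
  {"dx":0,"dy":0,"dz":0,"wx":0,"wy":0,"wz":1},
])

```text
time_s: 27.45
eef_pos: [552.5, -185.2, 108.6]
ee_rot: [0.0, 0.947, -0.322, 0.0]
force: [-0.6, 0.2, -1.4]
grip_width: 0.768
grip_force: 44.9
```

>>> step_arm([
  {"dx":0,"dy":0,"dz":0,"wx":0,"wy":0,"wz":1},
  {"dx":0,"dy":0,"dz":0,"wx":0,"wy":0,"wz":1},
  {"dx":0,"dy":0,"dz":0,"wx":0,"wy":0,"wz":1},
  {"dx":0,"dy":0,"dz":0,"wx":0,"wy":0,"wz":1},
  {"dx":0,"dy":0,"dz":0,"wx":0,"wy":0,"wz":1},
])

```text
time_s: 27.95
eef_pos: [552.5, -185.2, 108.6]
ee_rot: [0.0, 0.831, -0.556, 0.0]
force: [0.1, 0.1, -1.4]
grip_width: 0.768
grip_force: 44.8
```

>>> step_arm([
  {"dx":0,"dy":0,"dz":0,"wx":0,"wy":0,"wz":1},
  {"dx":0,"dy":0,"dz":0,"wx":0,"wy":0,"wz":1},
  {"dx":0,"dy":0,"dz":0,"wx":0,"wy":0,"wz":1},
  {"dx":0,"dy":0,"dz":0,"wx":0,"wy":0,"wz":1},
])

```text
time_s: 28.35
eef_pos: [552.5, -185.2, 108.6]
ee_rot: [-0.0, -0.697, 0.717, -0.0]
force: [-0.6, -0.2, -0.8]
grip_width: 0.766
grip_force: 44.8
```

```bash
python3 - <<'E'
from h import *
s=ctrl.sense()
plan(s,[543.2,-216.3,108.5],-103.5,4)
look("wrist",["button_face","plain_side","bridge"],1)
plan(ctrl.sense(),[543.2,-216.3,108.5],-103.5,4)
E
```

```text
n 4 row [0.32  0.06  0.001] wz 0.496 | from [ 552.5 -185.2  108.6] yaw -91.59 tilt [ 0.0004 -0.001 ] J [-30.   33.6  85.6  -0.   60.8 151.6] t 28.35 F [-0.6 -0.2 -0.8]
button_face [(0.86, [533.3, -255.1, 82.3], [323.0, 110.0])]
plain_side [(0.86, [551.3, -204.4, 87.3], [280.0, 237.0])]
bridge [(0.87, [705.2, -198.4, 0.3], [47.0, 201.0])]
n 4 row [0.317 0.06  0.001] wz 0.513 | from [ 552.4 -185.4  108.6] yaw -91.19 tilt [ 0.0002 -0.0005] J [-30.1  33.6  85.6  -0.   60.8 151.1] t 28.55 F [ 1.2  0.  -1.4]
```

>>> step_arm([
  {"dx":0.32,"dy":0.06,"dz":0,"wx":0,"wy":0,"wz":0.5},
  {"dx":0.32,"dy":0.06,"dz":0,"wx":0,"wy":0,"wz":0.5},
  {"dx":0.32,"dy":0.06,"dz":0,"wx":0,"wy":0,"wz":0.5},
  {"dx":0.32,"dy":0.06,"dz":0,"wx":0,"wy":0,"wz":0.5},
  {"dx":0,"dy":0,"dz":0,"wx":0,"wy":0,"wz":0},
])

```text
time_s: 29.05
eef_pos: [542.9, -217.5, 108.5]
ee_rot: [-0.0, -0.62, 0.784, -0.0]
force: [-0.3, -0.7, -1.9]
grip_width: 0.772
grip_force: 44.8
```

```bash
python3 - <<'E'
from h import *
plan(ctrl.sense(),[538.5,-231.9,108.5],-106,4)
E
```

```text
n 4 row [0.15  0.007 0.   ] wz 0.111 | from [ 542.9 -217.5  108.5] yaw -103.34 tilt [ 0.0001 -0.0004] J [-33.3  33.8  85.2  -0.   61.  160. ] t 29.05 F [-0.3 -0.7 -1.9]
```

>>> step_arm([
  {"dx":0.15,"dy":0.01,"dz":0,"wx":0,"wy":0,"wz":0.11},
  {"dx":0.15,"dy":0.01,"dz":0,"wx":0,"wy":0,"wz":0.11},
  {"dx":0.15,"dy":0.01,"dz":0,"wx":0,"wy":0,"wz":0.11},
  {"dx":0.15,"dy":0.01,"dz":0,"wx":0,"wy":0,"wz":0.11},
  {"dx":0,"dy":0,"dz":0,"wx":0,"wy":0,"wz":0},
])

```text
time_s: 29.55
eef_pos: [538.2, -231.7, 108.5]
ee_rot: [-0.0, -0.601, 0.799, -0.0]
force: [0.0, 0.1, -1.1]
grip_width: 0.767
grip_force: 44.8
```

>>> step_arm([
  {"dx":0.14,"dy":0,"dz":0,"wx":0,"wy":0,"wz":0},
  {"dx":0.14,"dy":0,"dz":0,"wx":0,"wy":0,"wz":0},
  {"dx":0,"dy":0,"dz":0,"wx":0,"wy":0,"wz":0},
])

```text
time_s: 29.85
eef_pos: [536.3, -238.0, 108.5]
ee_rot: [0.0, -0.602, 0.799, 0.0]
force: [0.5, 3.6, -0.5]
grip_width: 0.765
grip_force: 44.8
```

>>> step_arm([
  {"dx":0.09,"dy":0,"dz":0,"wx":0,"wy":0,"wz":0},
  {"dx":0.09,"dy":0,"dz":0,"wx":0,"wy":0,"wz":0},
  {"dx":0,"dy":0,"dz":0,"wx":0,"wy":0,"wz":0},
])

```text
time_s: 30.15
eef_pos: [535.0, -242.2, 108.5]
ee_rot: [0.0, -0.602, 0.799, 0.0]
force: [0.1, 6.1, 0.3]
grip_width: 0.769
grip_force: 44.9
```

>>> step_arm([
  {"dx":0,"dy":0,"dz":0,"wx":0,"wy":0,"wz":0},
  {"dx":0,"dy":0,"dz":0,"wx":0,"wy":0,"wz":0},
  {"dx":0,"dy":0,"dz":0,"wx":0,"wy":0,"wz":0},
])

```text
time_s: 30.45
eef_pos: [535.1, -242.0, 108.5]
ee_rot: [0.0, -0.602, 0.799, 0.0]
force: [-0.5, 5.0, 0.5]
grip_width: 0.766
grip_force: 44.9
```

>>> step_arm([
  {"dx":0,"dy":0,"dz":0,"wx":0,"wy":0,"wz":0},
  {"dx":0,"dy":0,"dz":0,"wx":0,"wy":0,"wz":0},
  {"dx":-0.3,"dy":0,"dz":0,"wx":0,"wy":0,"wz":0},
  {"dx":-0.6,"dy":0,"dz":0,"wx":0,"wy":0,"wz":0},
  {"dx":-0.8,"dy":0,"dz":0,"wx":0,"wy":0,"wz":-0.9},
])

```text
time_s: 30.95
eef_pos: [547.2, -201.0, 108.6]
ee_rot: [-0.0, -0.639, 0.769, -0.001]
force: [0.2, 0.4, 0.1]
grip_width: 0.77
grip_force: 44.9
```

>>> step_arm([
  {"dx":-0.9,"dy":0,"dz":-0.4,"wx":0,"wy":0,"wz":-1},
  {"dx":-0.9,"dy":0,"dz":-0.8,"wx":0,"wy":0,"wz":-1},
  {"dx":-0.4,"dy":0,"dz":-0.9,"wx":0,"wy":0,"wz":-1},
  {"dx":0,"dy":0,"dz":-0.9,"wx":0,"wy":0,"wz":-1},
  {"dx":0,"dy":0,"dz":-0.4,"wx":0,"wy":0,"wz":-1},
])

```text
time_s: 31.45
eef_pos: [553.4, -146.1, 195.8]
ee_rot: [0.0, 0.818, -0.576, 0.002]
force: [0.4, 0.1, 0.1]
grip_width: 0.767
grip_force: 44.7
```

```bash
python3 - <<'E'
from h import *
obj=[[-65,-100],[65,-100],[65,100],[-65,100]]
s=ctrl.sense()
for n,px,off in (("scene",[[588,183],[525,263],[697,373],[755,275]],(160,150)),("side",[[352,404],[242,331],[33,448],[140,548]],(150,150))):
    c=eyes.capture(n); p=np.array(px)/2.6+off
    fitrect(c,None,cv2.imread(f"pics/{n}0.png"),p,30,obj)
s=ctrl.sense()
for n in (20,25): plan(s,[396,273,190],69,n)
E
```

```text
[[384.79998779296875, 220.8000030517578], [361.8999938964844, 249.1999969482422], [427.3999938964844, 295.0], [448.8999938964844, 256.70001220703125]] pos [430.3 321.1] yaw -5.57 res [[2.8, 2.5], [-4.6, 4.1], [5.0, -0.4], [-3.3, -6.2]]
[[283.79998779296875, 304.79998779296875], [242.1999969482422, 277.6000061035156], [163.89999389648438, 321.79998779296875], [200.89999389648438, 359.3999938964844]] pos [413.4 327.2] yaw -3.59 res [[3.5, 2.7], [-2.3, 4.3], [-4.0, -5.1], [2.8, -1.9]]
n 20 row [-0.488 -1.055  0.007] wz -1.163 | from [ 553.3 -146.5  195.1] yaw -70.52 tilt [ 0.0031 -0.0021] J [-26.5  26.7  82.6  -0.   70.5 134. ] t 31.55 F [-0.2  0.1 -1.3]
n 25 row [-0.38  -0.849  0.006] wz -0.93 | from [ 553.3 -146.5  195.1] yaw -70.52 tilt [ 0.0031 -0.0021] J [-26.5  26.7  82.6  -0.   70.5 134. ] t 31.55 F [-0.2  0.1 -1.3]
```

>>> step_arm([
  {"dx":0,"dy":0,"dz":0,"wx":0,"wy":0,"wz":-1},
  {"dx":0,"dy":0,"dz":0,"wx":0,"wy":0,"wz":-1},
  {"dx":0,"dy":0,"dz":0,"wx":0,"wy":0,"wz":-1},
  {"dx":0,"dy":0,"dz":0,"wx":0,"wy":0,"wz":-1},
  {"dx":0,"dy":0,"dz":0,"wx":0,"wy":0,"wz":-1},
])

```text
time_s: 32.05
eef_pos: [552.4, -146.5, 192.5]
ee_rot: [0.0, 0.938, -0.347, -0.001]
force: [-0.8, 0.4, -0.4]
grip_width: 0.764
grip_force: 44.7
```

>>> step_arm([
  {"dx":0,"dy":0,"dz":0,"wx":0,"wy":0,"wz":-1},
  {"dx":0,"dy":0,"dz":0,"wx":0,"wy":0,"wz":-1},
  {"dx":0,"dy":0,"dz":0,"wx":0,"wy":0,"wz":-1},
  {"dx":0,"dy":0,"dz":0,"wx":0,"wy":0,"wz":-1},
  {"dx":0,"dy":0,"dz":0,"wx":0,"wy":0,"wz":-1},
])

```text
time_s: 32.55
eef_pos: [552.4, -146.5, 192.5]
ee_rot: [-0.0, 0.996, -0.092, -0.001]
force: [0.5, -1.0, -1.9]
grip_width: 0.77
grip_force: 44.7
```

>>> step_arm([
  {"dx":0,"dy":0,"dz":0,"wx":0,"wy":0,"wz":-1},
  {"dx":0,"dy":0,"dz":0,"wx":0,"wy":0,"wz":-1},
  {"dx":0,"dy":0,"dz":0,"wx":0,"wy":0,"wz":-1},
  {"dx":0,"dy":0,"dz":0,"wx":0,"wy":0,"wz":-1},
  {"dx":0,"dy":0,"dz":0,"wx":0,"wy":0,"wz":-1},
])

```text
time_s: 33.05
eef_pos: [552.4, -146.5, 192.5]
ee_rot: [-0.0, 0.986, 0.169, -0.001]
force: [0.5, 0.3, -1.6]
grip_width: 0.766
grip_force: 44.7
```

>>> step_arm([
  {"dx":0,"dy":0,"dz":0,"wx":0,"wy":0,"wz":-1},
  {"dx":0,"dy":0,"dz":0,"wx":0,"wy":0,"wz":-1},
  {"dx":0,"dy":0,"dz":0,"wx":0,"wy":0,"wz":-1},
  {"dx":0,"dy":0,"dz":0,"wx":0,"wy":0,"wz":-1},
  {"dx":0,"dy":0,"dz":0,"wx":0,"wy":0,"wz":-1},
])

```text
time_s: 33.55
eef_pos: [552.4, -146.5, 192.5]
ee_rot: [-0.0, 0.908, 0.418, -0.001]
force: [-0.7, 0.8, -1.7]
grip_width: 0.766
grip_force: 44.7
```

>>> step_arm([
  {"dx":0,"dy":0,"dz":0,"wx":0,"wy":0,"wz":-1},
  {"dx":0,"dy":0,"dz":0,"wx":0,"wy":0,"wz":-1},
  {"dx":0,"dy":0,"dz":0,"wx":0,"wy":0,"wz":-1},
  {"dx":0,"dy":0,"dz":0,"wx":0,"wy":0,"wz":-1},
  {"dx":0,"dy":0,"dz":0,"wx":0,"wy":0,"wz":-1},
])

```text
time_s: 34.05
eef_pos: [552.4, -146.5, 192.5]
ee_rot: [-0.0, 0.769, 0.639, -0.0]
force: [1.0, -0.1, -1.0]
grip_width: 0.762
grip_force: 44.7
```

```bash
python3 - <<'E'
from h import *
s=ctrl.sense()
plan(s,[410,190,195],80,15)
E
```

```text
n 15 row [ 0.815 -0.534 -0.006] wz -0.006 | from [ 552.4 -146.5  192.5] yaw 79.45 tilt [-0.0012  0.0001] J [-26.6  26.9  82.7  -0.   70.5 -16. ] t 34.05 F [ 1.  -0.1 -1. ]
```

>>> step_arm([
  {"dx":0.82,"dy":-0.53,"dz":0,"wx":0,"wy":0,"wz":0},
  {"dx":0.82,"dy":-0.53,"dz":0,"wx":0,"wy":0,"wz":0},
  {"dx":0.82,"dy":-0.53,"dz":0,"wx":0,"wy":0,"wz":0},
  {"dx":0.82,"dy":-0.53,"dz":0,"wx":0,"wy":0,"wz":0},
  {"dx":0.82,"dy":-0.53,"dz":0,"wx":0,"wy":0,"wz":0},
])

```text
time_s: 34.55
eef_pos: [505.6, -32.8, 192.6]
ee_rot: [-0.0, 0.771, 0.637, -0.0]
force: [-0.2, -0.4, -1.1]
grip_width: 0.771
grip_force: 44.8
```

>>> step_arm([
  {"dx":0.82,"dy":-0.53,"dz":0,"wx":0,"wy":0,"wz":0},
  {"dx":0.82,"dy":-0.53,"dz":0,"wx":0,"wy":0,"wz":0},
  {"dx":0.82,"dy":-0.53,"dz":0,"wx":0,"wy":0,"wz":0},
  {"dx":0.82,"dy":-0.53,"dz":0,"wx":0,"wy":0,"wz":0},
  {"dx":0.82,"dy":-0.53,"dz":0,"wx":0,"wy":0,"wz":0},
])

```text
time_s: 35.05
eef_pos: [459.3, 80.1, 192.7]
ee_rot: [-0.0, 0.771, 0.637, -0.0]
force: [0.1, -0.4, -0.8]
grip_width: 0.764
grip_force: 44.8
```

>>> step_arm([
  {"dx":0.82,"dy":-0.53,"dz":0,"wx":0,"wy":0,"wz":0},
  {"dx":0.82,"dy":-0.53,"dz":0,"wx":0,"wy":0,"wz":0},
  {"dx":0.82,"dy":-0.53,"dz":0,"wx":0,"wy":0,"wz":0},
  {"dx":0.82,"dy":-0.53,"dz":0,"wx":0,"wy":0,"wz":0},
  {"dx":0.82,"dy":-0.53,"dz":0,"wx":0,"wy":0,"wz":0},
])

```text
time_s: 35.55
eef_pos: [413.1, 193.0, 192.8]
ee_rot: [0.0, 0.77, 0.637, -0.0]
force: [1.1, 0.5, -0.9]
grip_width: 0.766
grip_force: 44.8
```

```bash
python3 - <<'E'
from h import *
c,s=look("wrist",["block_tray","cylinder_block","bridge"],1,"pics/w5.png")
np.savez("w5.npz",pos=s['eef_pos'],rot=s['ee_rot'],T=c['tool_from_camera'],K=[c['fx'],c['fy'],c['cx'],c['cy']])
plan(ctrl.sense(),[416,273,195],85,5)
E
```

```text
block_tray [(0.97, [415.7, 321.5, -2.1], [256.0, 26.0])]
cylinder_block []
bridge [(0.89, [415.9, 196.2, 127.0], [287.0, 233.0])]
n 5 row [ 0.644 -0.076 -0.016] wz -0.189 | from [413.7 192.1 193. ] yaw 79.34 tilt [-0.0005 -0.0006] J [ 10.1  13.  102.4  -0.   64.6  20.8] t 35.75 F [-0.3  0.2 -0.4]
```

View pics/w5.png

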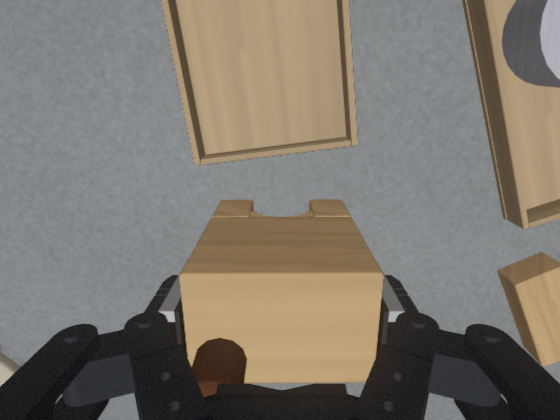

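The wrist view shows the held bridge and, ahead of it, the empty half of the block tray. The near rim corners are at px (197,164) and (357,145).

```bash
python3 - <<'E'
from h import *
c,s=load("w5.npz")
a=ray(c,197,164,30,s);b=ray(c,357,145,30,s);e=ray(c,163,0,30,s);f=ray(c,348,0,30,s)
print(a.round(1),b.round(1),np.linalg.norm(a-b)); d=b-a; print("x yaw",np.degrees(np.arctan2(d[1],d[0])), "edges",np.degrees(np.arctan2(*(e-a)[1::-1])),np.degrees(np.arctan2(*(f-b)[1::-1])))
y=np.radians(np.degrees(np.arctan2(d[1],d[0]))+90)
t=(a+b)/2+47*np.array([np.cos(y),np.sin(y),0]); print("target",t)
plan(ctrl.sense(),[t[0],t[1],193],np.degrees(y),4)
E
```

```text
[350.8 228.   30. ] [477.  219.3  30. ] 126.50355719843101
x yaw -3.9581548774953803 edges 86.80040598389628 86.46949612632854
target [417.09644967 270.54304951  30.        ]
n 4 row [ 0.782 -0.077 -0.   ] wz -0.279 | from [413.7 192.1 193. ] yaw 79.34 tilt [-0.0005 -0.0006] J [ 10.1  13.  102.4  -0.   64.6  20.8] t 35.75 F [-0.3  0.2 -0.4]
```

>>> step_arm([
  {"dx":0.78,"dy":-0.08,"dz":0,"wx":0,"wy":0,"wz":-0.28},
  {"dx":0.78,"dy":-0.08,"dz":0,"wx":0,"wy":0,"wz":-0.28},
  {"dx":0.78,"dy":-0.08,"dz":0,"wx":0,"wy":0,"wz":-0.28},
  {"dx":0.78,"dy":-0.08,"dz":0,"wx":0,"wy":0,"wz":-0.28},
  {"dx":0,"dy":0,"dz":0,"wx":0,"wy":0,"wz":0},
])

```text
time_s: 36.25
eef_pos: [417.3, 270.9, 193.1]
ee_rot: [-0.0, 0.731, 0.683, -0.0]
force: [-0.9, 0.1, -1.6]
grip_width: 0.764
grip_force: 44.7
```

>>> step_arm([
  {"dx":0,"dy":0,"dz":0.7,"wx":0,"wy":0,"wz":0},
  {"dx":0,"dy":0,"dz":0.9,"wx":0,"wy":0,"wz":0},
  {"dx":0,"dy":0,"dz":0.9,"wx":0,"wy":0,"wz":0},
  {"dx":0,"dy":0,"dz":0.8,"wx":0,"wy":0,"wz":0},
  {"dx":0,"dy":0,"dz":0.5,"wx":0,"wy":0,"wz":0},
])

```text
time_s: 36.75
eef_pos: [416.9, 269.0, 97.0]
ee_rot: [-0.0, 0.732, 0.682, -0.001]
force: [-0.6, 0.1, -1.3]
grip_width: 0.767
grip_force: 44.8
```

```bash
python3 - <<'E'
from h import *
look("side",["bridge","block_tray","cylinder_block"],2,"pics/s6.png")
look("scene",["bridge","block_tray"],2,"pics/s7.png")
plan(ctrl.sense(),[417,270.5,75],86,5)
E
```

```text
bridge [(0.84, [702.9, -201.2, -2.4], [291.0, 193.0]), (0.82, [413.7, 273.8, 28.0], [245.0, 300.0])]
block_tray [(0.93, [410.9, 325.1, -2.7], [227.0, 326.0])]
cylinder_block [(0.88, [436.1, 377.6, 3.6], [197.0, 332.0])]
bridge [(0.97, [705.9, -198.9, 0.2], [190.0, 240.0]), (0.67, [419.4, 273.5, 33.7], [390.0, 242.0])]
block_tray [(0.66, [421.0, 321.6, 5.2], [404.0, 257.0]), (0.49, [638.5, 26.1, -1.4], [269.0, 262.0])]
n 5 row [ 0.001 -0.004  0.196] wz 0.003 | from [417.5 270.3  99.5] yaw 86.08 tilt [0.0017 0.0005] J [ 19.4  25.3 101.3  -0.   53.3  23.3] t 37.1 F [ 0.7 -0.7 -0.7]
```

>>> step_arm([
  {"dx":0,"dy":0,"dz":0.4,"wx":0,"wy":0,"wz":0},
  {"dx":0,"dy":0,"dz":0.3,"wx":0,"wy":0,"wz":0},
  {"dx":0,"dy":0,"dz":0.16,"wx":0,"wy":0,"wz":0},
  {"dx":0,"dy":0,"dz":0.06,"wx":0,"wy":0,"wz":0},
  {"dx":0,"dy":0,"dz":0,"wx":0,"wy":0,"wz":0},
])

```text
time_s: 37.6
eef_pos: [416.9, 270.3, 75.3]
ee_rot: [-0.0, 0.731, 0.683, -0.0]
force: [-0.2, -0.7, -0.7]
grip_width: 0.766
grip_force: 44.8
```

>>> step_arm([
  {"dx":0,"dy":0,"dz":0.03,"wx":0,"wy":0,"wz":0},
  {"dx":0,"dy":0,"dz":0,"wx":0,"wy":0,"wz":0},
])

```text
time_s: 37.8
eef_pos: [417.1, 270.3, 74.9]
ee_rot: [0.0, 0.731, 0.683, 0.0]
force: [-0.2, 0.8, -0.4]
grip_width: 0.766
grip_force: 44.8
```

>>> step_arm([
  {"dx":0,"dy":0,"dz":0.03,"wx":0,"wy":0,"wz":0},
  {"dx":0,"dy":0,"dz":0,"wx":0,"wy":0,"wz":0},
])

```text
time_s: 38.0
eef_pos: [417.0, 270.3, 74.1]
ee_rot: [0.0, 0.731, 0.683, 0.0]
force: [-0.3, 0.1, -1.2]
grip_width: 0.77
grip_force: 44.8
```

>>> step_arm([
  {"dx":0,"dy":0,"dz":0.03,"wx":0,"wy":0,"wz":0},
  {"dx":0,"dy":0,"dz":0,"wx":0,"wy":0,"wz":0},
])

```text
time_s: 38.2
eef_pos: [417.0, 270.3, 73.3]
ee_rot: [0.0, 0.731, 0.683, 0.0]
force: [0.6, -0.0, -0.4]
grip_width: 0.769
grip_force: 44.9
```

>>> step_arm([
  {"dx":0,"dy":0,"dz":0.02,"wx":0,"wy":0,"wz":0},
  {"dx":0,"dy":0,"dz":0,"wx":0,"wy":0,"wz":0},
])

```text
time_s: 38.4
eef_pos: [417.0, 270.3, 73.3]
ee_rot: [0.0, 0.731, 0.683, 0.0]
force: [-1.3, -1.7, 6.4]
grip_width: 0.765
grip_force: 45.5
```

In contact with the tray floor. Opening, then lifting clear.

>>> step_arm([
  {"dx":0,"dy":0,"dz":-0.02,"wx":0,"wy":0,"wz":0},
  {"dx":0,"dy":0,"dz":0,"wx":0,"wy":0,"wz":0},
])

```text
time_s: 38.6
eef_pos: [417.0, 270.3, 73.3]
ee_rot: [0.0, 0.731, 0.683, 0.0]
force: [0.1, 0.7, 1.1]
grip_width: 0.768
grip_force: 45.0
```

>>> step_arm([
  {"dx":0,"dy":0,"dz":0,"wx":0,"wy":0,"wz":0},
  {"dx":0,"dy":0,"dz":0,"wx":0,"wy":0,"wz":0},
  {"dx":0,"dy":0,"dz":0,"wx":0,"wy":0,"wz":0},
  {"dx":0,"dy":0,"dz":0,"wx":0,"wy":0,"wz":0},
  {"dx":0,"dy":0,"dz":0,"wx":0,"wy":0,"wz":0},
], fingers=85)

```text
time_s: 39.1
eef_pos: [417.0, 270.3, 73.3]
ee_rot: [-0.0, 0.731, 0.683, 0.0]
force: [-0.2, -0.2, -0.1]
grip_width: 0.996
grip_force: 0.0
```

>>> step_arm([
  {"dx":0,"dy":0,"dz":-0.2,"wx":0,"wy":0,"wz":0},
  {"dx":0,"dy":0,"dz":-0.5,"wx":0,"wy":0,"wz":0},
  {"dx":0,"dy":0,"dz":-1,"wx":0,"wy":0,"wz":0},
  {"dx":0,"dy":0,"dz":-1,"wx":0,"wy":0,"wz":0},
  {"dx":0,"dy":0,"dz":-1,"wx":0,"wy":0,"wz":0},
])

```text
time_s: 39.6
eef_pos: [417.0, 270.3, 167.9]
ee_rot: [0.0, 0.731, 0.683, 0.0]
force: [-0.2, 0.1, 0.3]
grip_width: 0.998
grip_force: 0.0
```

>>> step_arm([
  {"dx":0,"dy":0,"dz":-1,"wx":0,"wy":0,"wz":0},
  {"dx":0,"dy":0,"dz":-1,"wx":0,"wy":0,"wz":0},
  {"dx":-0.8,"dy":0,"dz":-0.5,"wx":0,"wy":0,"wz":0},
  {"dx":-0.8,"dy":0,"dz":0,"wx":0,"wy":0,"wz":0},
  {"dx":0,"dy":0,"dz":0,"wx":0,"wy":0,"wz":0},
])

```text
time_s: 40.1
eef_pos: [414.3, 229.1, 229.7]
ee_rot: [0.001, 0.731, 0.682, 0.001]
force: [1.0, -0.1, -1.1]
grip_width: 0.995
grip_force: 0.0
```

```bash
python3 - <<'E'
from h import *
a,_=look("side",["bridge","block_tray","cylinder_block","skittle","plank_block","duck","stacking_ring","saucepan","button_face"],2)
b,_=look("scene",["bridge","skittle","plank_block","duck","stacking_ring","saucepan"],2)
cv2.imwrite("pics/fin.png",np.hstack([cv2.resize(a['frame'][200:400,150:330],(400,444)),cv2.resize(b['frame'][170:340,300:480],(400,444))]))
print(ctrl.sense()['time_s'])
E
```

```text
bridge [(0.72, [653.9, 236.3, -3.6], [187.0, 260.0]), (0.69, [416.3, 273.5, 2.4], [245.0, 310.0])]
block_tray [(0.61, [415.0, 324.2, -4.6], [226.0, 326.0])]
cylinder_block [(0.62, [437.5, 377.3, 4.3], [197.0, 332.0])]
skittle [(0.75, [391.1, 119.4, 0.8], [303.0, 280.0])]
plank_block [(0.97, [634.5, 31.8, -3.5], [254.0, 230.0]), (0.34, [400.4, -148.9, 0.5], [366.0, 232.0])]
duck [(0.97, [737.0, -45.8, -5.2], [248.0, 208.0])]
stacking_ring [(0.96, [405.5, -151.1, 0.8], [365.0, 231.0]), (0.4, [417.0, 251.8, 46.8], [251.0, 287.0])]
saucepan [(0.76, [639.5, 273.5, 0.1], [178.0, 267.0])]
button_face [(0.53, [529.6, -259.6, 82.6], [351.0, 177.0])]
bridge [(0.89, [418.7, 271.7, 4.2], [387.0, 247.0]), (0.85, [708.6, -201.8, 1.3], [189.0, 240.0])]
skittle [(0.69, [392.7, 120.2, -2.4], [343.0, 218.0])]
plank_block [(0.95, [636.5, 26.6, -0.3], [270.0, 262.0])]
duck []
stacking_ring [(0.78, [408.0, -156.0, 0.6], [264.0, 181.0])]
saucepan [(0.73, [647.7, 269.6, 5.9], [348.0, 312.0]), (0.36, [418.9, 271.1, 3.7], [387.0, 248.0])]
40.95
```

View pics/fin.png

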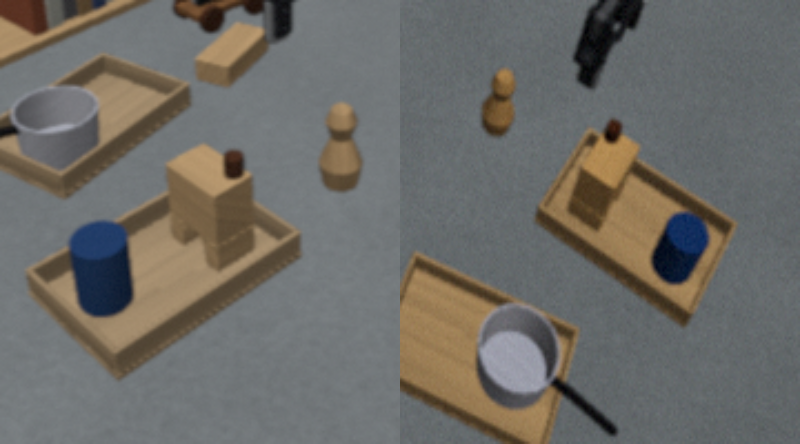

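The bridge stands upright on its feet in the free half of the block tray, at px (210,205) left and (605,180) right. The gripper is clear and the other toys are where they were.

```bash
python3 -c "
from rig import finish_job
print(finish_job())"
```

```text
the job is handed in; nothing more can be done
None
```

I pushed the button with all four sides of the bridge piece in the order asked (each held about half a second, about 5 N felt at the wrist) and stood it on its feet in the block tray's free half; the job was handed in at about 41 s, with no verdict returned.

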